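# Fit the rings on the stock-camera mast, then raise the mast and hold it up

## Robot

A 6-joint arm with a two-finger parallel gripper is mounted at the origin on the work surface. World frame = base frame: x ahead of the robot, y to its left, z up, the work surface at z = 0. Lengths are in mm, angles in rad, forces in N, time in s.
With the tool pointing down it reaches from about 350 to 875 mm from the base axis. Payload 4.2 kg.
Tool frame: the origin (TCP) lies at the very end of the fingers, on their centre line; the grasp point (between the pads) lies arm.hold_point_z behind it (arm.hold_point_z is the distance from the TCP to the grasp point, in mm); z points along the fingers, y is the direction in which the jaws open and shut (so a half turn about z gives the same grasp; the last joint's range is limited). The gripper opens to 85 mm and grips with 20 to 120 N. Pads are 22 mm wide; open, the fingers measure 114 mm over their backs; the gripper's body (76 mm by 85 mm) begins 54 mm behind the grasp point. The pads swing forward as they close: fully open they stand 13 mm farther back than shut.
Start: joints at [1.499, 0.385, 0.008, 0, -1.194, -0.259], TCP at [202.967, 591.104, 201.612] pointing down, gripper open.
Joint ranges: [-3.14, 3.14], [-1.21, 2.06], [-1.07, 1.41], [-3.16, 2.05], [-2.99, -0.16], [-3.1, 3.1]. Speed limits (rad/s): [2.79, 2.79, 3.14, 3.14, 3.14, 3.14].

## Interface

Orientations are given as a unit quaternion [x, y, z, w].
In Python, from bench import arm gives the robot as it stands.
- The arm moves only by the tool step_arm, never from a script. Its argument "series" is a list of rows, each a list of 6 numbers: the shift along the world's x, y, z scaled (see below), then the turn, a rotation vector about the world's x, y, z scaled (see below). A call has 1 to 12 rows; each row is the pose to reach, as a shift and turn from the pose commanded when the call began; what a row does not reach only later rows make up. The controller multiplies each number of a shift by 400 mm and each number of a turn by pi/2 rad. A row lasts 1/12 s, in which the tool goes at most 41.7 mm and 7.16 degrees, less where a joint would pass 70% of its speed; a pose out of reach is approached as far as the arm can. A call with a number of a shift or a turn outside -1 to 1 is refused whole. A call with a gripper value outside its range is refused whole. "jaw" is the opening, from -1 (shut) to 1 (fully open), set as the call begins (left out, the last holds). The fingers move at their own pace and stop on an object; the grip force is fixed at half the most. Time passes only in rows, so rows that repeat a pose let the fingers close. It gives the time, the measured TCP pose, the force and the opening at its end, in the units of the state.
- arm.read_state(): the state, without advancing time (a new reading comes with each control period).
- arm.get_image(name): name is "scene" or "top" or "wrist"; returns a dict with "image" (384x512x3 uint8, red, green, blue), "camera_matrix" (3x3 intrinsics, pixels), "k1" (the pictures are not rectified: a ray, as slopes to the right and down, at radius r is drawn at 1 + k1 r^2 times it, then the intrinsics apply), "world_from_camera" (4x4, takes a point from camera to world coordinates). Camera axes: x right, y up, looking along -z (the intrinsics and any distortion apply to the point x, -y, -z); pixel columns grow to the right and rows downward; lengths in mm; the calibration is good to about 2 mm. A picture is of the moment at which its call begins. There is no depth.
- arm.job_done(): hands the job in, once; it reports no verdict.
The state is a dict: "clock": time; "joints": joint angles; "joint_vel": joint speeds; "joint_efforts": joint torques, N m; "position": TCP position; "ee_rot": TCP orientation; "contact_force": force on the tool from outside, world axes, zero at the start; "wrist_torque": the same for the moment, N m; "gripper_width": finger opening in mm.
Only numpy, scipy, OpenCV 4.12 (cv2) and the standard library are available. Lean on these libraries where they do the work, as an engineer would, in place of code of your own. Each camera call takes 0.05 s, during which the arm holds its last target.

## Task

On the packing table of the cold room stands a telescopic camera mast, pushed right in. Slide the narrow steel ring down over the mast onto the foot's post until it is fully home on the shoulder, then the wide steel ring down on top of it, fully home too. Then squeeze the mast's black head so that its side button is pressed in, pull the mast up past the first stop to the second stop, and finish holding it there with the button still squeezed, the foot flat on the table, the rings still home and the other things on the table left alone.

Things in the scene. Friction and masses are not known exactly. Their poses are not given: they have to be found in the camera images.
- stand: The mast's foot, 1.8 kg, standing loose on the table. Origin: centre of its underside, z up. Round dark steel foot plate 140 mm across, 10 mm thick; on it a round shoulder 44 mm across whose flat top (the seat for the rings) is 30 mm above the table; above the shoulder a plain aluminium post 34 mm across up to 51 mm, bevelled to 25 mm across at 56 mm. The mast stands out of the post. The head's button is on the stand's +y side.
- seat (a point): Centre of the shoulder top, on the axis of post and mast, 30 mm above the underside of the foot. The narrow ring lies home with its underside at this height, the wide ring 12 mm higher.
- head (a point): Centre of the mast's head: black plastic block, 20 mm (stand x) by 20 mm (stand y) by 24 mm high. With the mast pushed in its underside is 58 mm, its centre 70 mm and its top 82 mm above the table. The block's centre lies 1 mm from the mast's axis towards stand -y. The head with its button passes through both rings.
- button_face (a point): Middle of the outer face of the grey round push button (15 mm across) on the stand's +y side of the head, at mid-height of the head. It sticks out 5.5 mm from the head, 14.5 mm from the axis, and is pressed straight in (stand -y) 4.5 mm. Pinched across stand y (one finger on the button, the other on the opposite face of the head) the head measures 25.5 mm with the button out, 21 mm with it pressed.
- button (a joint): How far the button is pressed in: 0 out, 0.0045 m fully in. The spring takes 2.4 N to start and 5.1 N fully in. The mast is unlocked from about 0.0035 m; while the button is out the mast is locked at each stop.
- mast (a joint): How far the mast is pulled out: 0 pushed in, 0.050 m first stop, 0.100 m second stop, mechanical end at 0.103 m. With the button pressed it slides freely straight up (stand z) and passes the first stop without a click; it weighs 0.13 kg and may sink back if it is let go between stops. With the button out the lock has some play: it yields up to 10 mm under a hard pull, and rests at about 0.097 m in the second stop. Pulling hard against the end lifts the foot.
- sleeve_mid (a point): Centre (half-way up) of the narrow steel ring: 48 mm outside, 40 mm bore, 12 mm high, 0.05 kg, lying flat on the table. Goes on first.
- collar_mid (a point): Centre (half-way up) of the wide steel ring: 64 mm outside, 40 mm bore, 12 mm high, 0.16 kg, lying flat on the table. Goes on second, above the narrow one.
- carton: Bystander: closed cardboard carton 90 x 130 x 60 mm high; origin under its centre.
- tub: Bystander: white lidded tub 90 mm across, 75 mm high; origin under its centre.
- punnet: Bystander: open blue plastic box 100 x 140 x 45 mm high; origin under its centre.

How it is judged:
By the outcome, as a careful person would: the job done as asked, in the order asked, and still so for the second after the job is handed in, while the arm keeps its last pose, push and grip.
It also fails if it takes over 61 s, if anything falls off the work surface, if the arm or the gripper's body presses on something with over 40 N, if the wrist force passes 120 N, or if a joint passes its speed limit or range.

## Working session

There is one attempt and no reset: what is moved stays moved. The work goes in short steps, Python scripts to look and compute and a tool call to move; the robot and the scene stay as the last step left them, time stands still between calls to the robot, and variables do not carry over. Pictures are saved under pics/ and viewed, and the job is handed in when it is done.

Besides the shell and the picture viewer there is one more tool, called after ">>>" as name(argument=value, ...), one argument or row to a line, values as JSON. step_arm: Moves the arm, as the interface text tells. Shifts and turns lie within -1 to 1; 1 stands for 400 mm of shift or pi/2 rad of turn. Its arguments: {"type":"object","properties":{"series":{"type":"array","items":{"type":"array","items":{"type":"number","minimum":-1,"maximum":1}}},"jaw":{"type":"number"}},"required":["series"]}

```bash
ls; mkdir -p pics
python3 - <<'E'
from bench import arm
import cv2
s=arm.read_state(); print(s); print(arm.hold_point_z)
for n in("scene","top","wrist"):
    d=arm.get_image(n); cv2.imwrite(f"pics/{n}0.png",d["image"][:,:,::-1]); print(n,d["camera_matrix"],d["k1"],d["world_from_camera"])
E
```

```text
pics
{'clock': 0.0, 'joints': array([ 1.49860080e+00,  3.85525051e-01,  6.61952399e-03, -5.09589973e-04,
       -1.19400380e+00, -2.58607700e-01]), 'joint_vel': array([ 0.0006076 , -0.00080871,  0.00035785, -0.00057492, -0.00169835,
       -0.00027685]), 'joint_efforts': array([-1.14790731e-03, -3.92286909e+01,  1.88401723e+01,  4.18622777e+00,
       -4.69970342e-03, -3.05075709e-06]), 'position': array([202.76748481, 590.50009736, 200.53663883]), 'ee_rot': array([ 9.86336251e-01, -1.64741094e-01, -1.37464116e-04,  1.07395615e-03]), 'contact_force': array([-0.55831333,  0.24621229, -0.67996091]), 'wrist_torque': array([-0.00231133,  0.04622426, -0.03336702]), 'gripper_width': 85.30606037449724}
18.700000000000003
scene [[387.28753033   0.         255.17001563]
 [  0.         387.28753033 193.51689901]
 [  0.           0.           1.        ]] -0.10302524145723069 [[ 8.45908765e-01 -3.01983414e-01  4.39595699e-01  1.07063215e+03]
 [ 5.33317942e-01  4.83934137e-01 -6.93815338e-01 -5.68444630e+02]
 [-3.21464112e-03  8.21348750e-01  5.70417301e-01  6.30912491e+02]
 [ 0.00000000e+00  0.
[... 192 characters left out ...]
59078983 [[-7.97751325e-03  9.96550649e-01 -8.26024388e-02  4.88571420e+02]
 [-9.99797595e-01 -9.47462909e-03 -1.77482557e-02  1.03859768e+02]
 [-1.84696633e-02  8.24441327e-02  9.96424526e-01  1.38512790e+03]
 [ 0.00000000e+00  0.00000000e+00  0.00000000e+00  1.00000000e+00]]
wrist [[343.1837546    0.         254.25109858]
 [  0.         343.1837546  190.1854641 ]
 [  0.           0.           1.        ]] -0.08131060807142805 [[-3.24799291e-01  9.05479162e-01  2.73153633e-01  2.72571557e+02]
 [-9.45779280e-01 -3.11763466e-01 -9.11322968e-02  5.66574777e+02]
 [ 2.64092738e-03 -2.87942751e-01  9.57643983e-01  3.74036145e+02]
 [ 0.00000000e+00  0.00000000e+00  0.00000000e+00  1.00000000e+00]]
```

View pics/scene0.png

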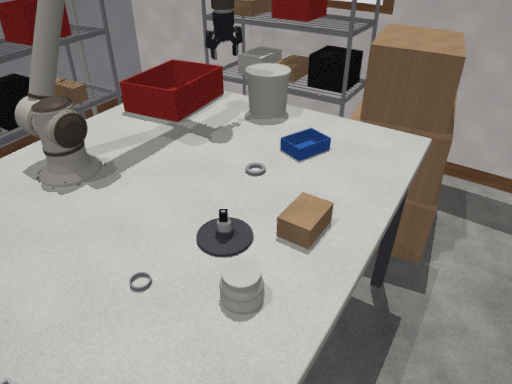

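View pics/top0.png

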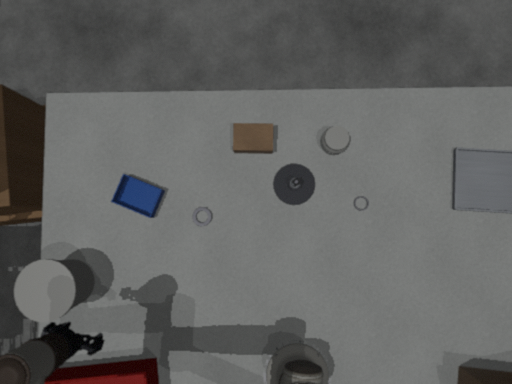

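View pics/wrist0.png

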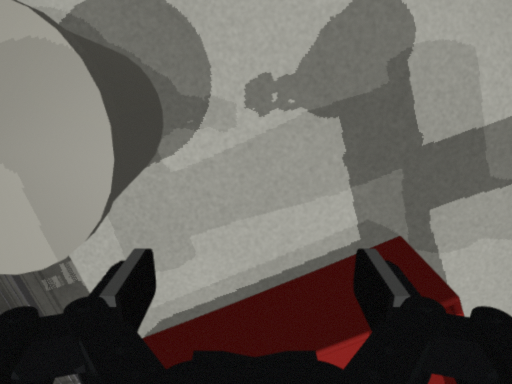

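Top view: the foot is around (294,184), the wide ring (203,216), the narrow ring (361,203), the carton (253,138), the tub (336,139), the punnet (139,195). Now I'll enlarge.

```bash
cat > h.py <<'E'
import numpy as np, cv2
def ray(d,u,v):
    K=d["camera_matrix"];k=d["k1"]
    x=(u-K[0,2])/K[0,0];y=(v-K[1,2])/K[1,1]
    a,b=x,y
    for _ in range(30):
        f=1+k*(a*a+b*b);a,b=x/f,y/f
    T=d["world_from_camera"];w=T[:3,:3]@np.array([a,-b,-1.]);return T[:3,3],w
def at(d,u,v,z):
    o,w=ray(d,u,v);return o+w*(z-o[2])/w[2]
def proj(d,P):
    T=d["world_from_camera"];K=d["camera_matrix"];p=T[:3,:3].T@(np.asarray(P,float)-T[:3,3])
    x,y=p[0]/-p[2],-p[1]/-p[2];f=1+d["k1"]*(x*x+y*y)
    return np.array([K[0,0]*x*f+K[0,2],K[1,1]*y*f+K[1,2]])
def crop(d,u0,v0,w,h,s,name):
    im=d["image"][v0:v0+h,u0:u0+w,::-1];cv2.imwrite("pics/"+name,cv2.resize(im,None,fx=s,fy=s,interpolation=cv2.INTER_CUBIC))
E
python3 - <<'E'
from bench import arm
from h import *
d=arm.get_image("top")
crop(d,180,160,200,80,4,"top_c.png")
c=arm.get_image("scene");crop(c,120,150,150,150,4,"sc_c.png")
for n,u,v,z in(("wide",203,216,6),("narrow",361,203,6),("foot",294,184,10),("headtop",295,183,82),("carton",253,138,60),("tub",336,139,75),("punnet",139,195,45)):print(n,at(d,u,v,z).round(1))
for n,u,v,z in(("wide",256,169,6),("narrow",141,282,6),("foot",225,236,10),("headtop",223,212,82)):print(n,at(c,u,v,z).round(1))
E
```

```text
wide [513.  303.9   6. ]
narrow [ 551.6 -220.4    6. ]
foot [6.165e+02 4.000e-01 1.000e+01]
headtop [613.    2.6  82. ]
carton [762.8 134.4  60. ]
tub [ 753.3 -130.7   75. ]
punnet [582.2 507.3  45. ]
wide [519.9 306.2   6. ]
narrow [ 558.6 -221.4    6. ]
foot [626.5  -5.3  10. ]
headtop [624.3  -4.2  82. ]
```

View pics/top_c.png

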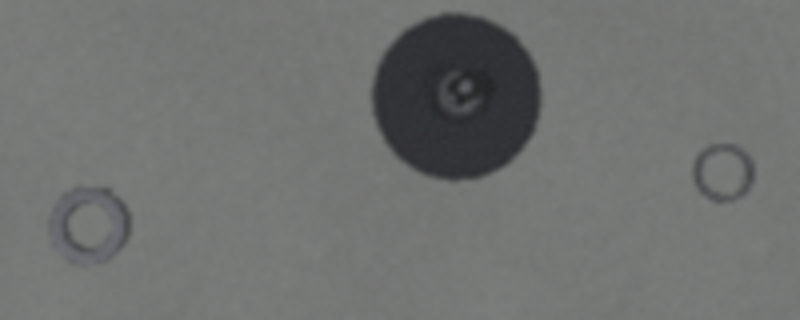

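View pics/sc_c.png

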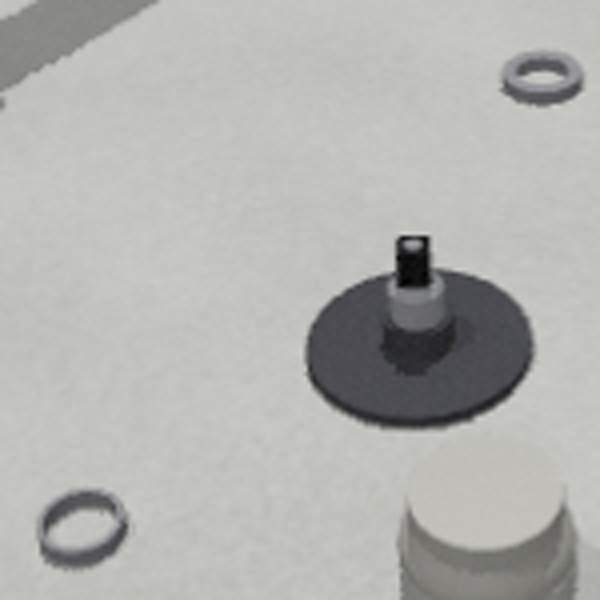

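>>> step_arm(
  series=[
    [0.87,-0.74,0,0,0,0],
    [0.87,-0.74,0,0,0,0],
    [0.87,-0.74,0,0,0,0],
    [0.87,-0.74,0,0,0,0],
    [0.87,-0.74,0,0,0,0],
    [0.87,-0.74,0,0,0,0],
    [0.87,-0.74,0,0,0,0],
    [0.87,-0.74,0,0,0,0],
    [0.87,-0.74,0,0,0,0],
    [0.87,-0.74,0,0,0,0],
    [0.87,-0.74,0,0,0,0],
    [0.87,-0.74,0,0,0,0],
  ],
)

```text
clock: 1.25
position: [555.1, 290.4, 200.9]
ee_rot: [0.986, -0.168, 0.0, 0.001]
contact_force: [-1.0, 1.0, 0.1]
gripper_width: 85.6
```

```bash
cat > snap.py <<'E'
import sys,pickle
from bench import arm
from h import *
d=arm.get_image("wrist");n=sys.argv[1];pickle.dump(d,open(f"pics/{n}.pkl","wb"))
cv2.imwrite(f"pics/{n}.png",d["image"][:,:,::-1]);print(d["world_from_camera"].round(3));s=arm.read_state();print(s["clock"],s["position"],s["ee_rot"],s["joints"].round(3))
E
python3 snap.py w1
```

```text
[[-3.31000e-01  9.04000e-01  2.72000e-01  6.24549e+02]
 [-9.44000e-01 -3.18000e-01 -9.30000e-02  2.65859e+02]
 [ 2.00000e-03 -2.87000e-01  9.58000e-01  3.74401e+02]
 [ 0.00000e+00  0.00000e+00  0.00000e+00  1.00000e+00]]
1.3 [553.18000251 292.18980778 200.83661485] [ 9.85877953e-01 -1.67464690e-01 -2.53515354e-04  4.18088782e-04] [ 0.744  0.387  0.009  0.    -1.194  0.49 ]
```

View pics/w1.png

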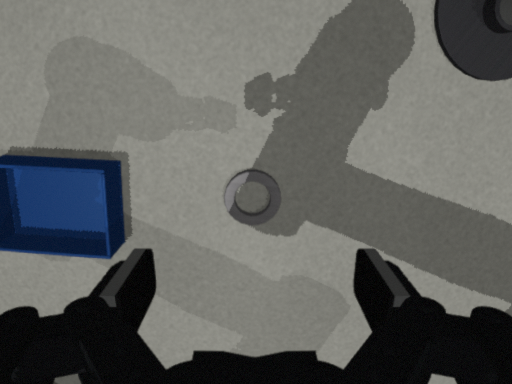

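Wide ring at (252,197), outer edge 223–281 across; the stand is just at the top right. On to the stand.

>>> step_arm(
  series=[
    [0.27,-0.74,0,0,0,0],
    [0.27,-0.74,0,0,0,0],
    [0.27,-0.74,0,0,0,0],
    [0.27,-0.74,0,0,0,0],
    [0.27,-0.74,0,0,0,0],
    [0.27,-0.74,0,0,0,0],
    [0.27,-0.74,0,0,0,0],
    [0.27,-0.74,0,0,0,0],
    [0.27,-0.74,0,0,0,0],
    [0.27,-0.74,0,0,0,0],
    [0.27,-0.74,0,0,0,0],
  ],
)

```text
clock: 2.22
position: [658.6, 0.1, 201.5]
ee_rot: [0.986, -0.164, -0.0, -0.0]
contact_force: [-0.1, 0.7, -0.1]
gripper_width: 85.3
```

```bash
python3 snap.py w2
python3 - <<'E'
import pickle
from h import *
d=pickle.load(open("pics/w1.pkl","rb"));crop(d,210,155,90,75,8,"w1c.png")
d=pickle.load(open("pics/w2.pkl","rb"));crop(d,150,80,200,150,4,"w2c.png")
E
```

```text
[[-3.24000e-01  9.06000e-01  2.73000e-01  7.28381e+02]
 [-9.46000e-01 -3.10000e-01 -9.30000e-02 -2.42360e+01]
 [ 1.00000e-03 -2.89000e-01  9.57000e-01  3.74790e+02]
 [ 0.00000e+00  0.00000e+00  0.00000e+00  1.00000e+00]]
2.2667 [6.58587865e+02 5.13536227e-01 2.01621700e+02] [ 9.86485278e-01 -1.63849845e-01 -1.15074280e-04 -1.03844150e-04] [ 0.246  0.442  0.099 -0.    -1.227  0.996]
```

View pics/w2.png

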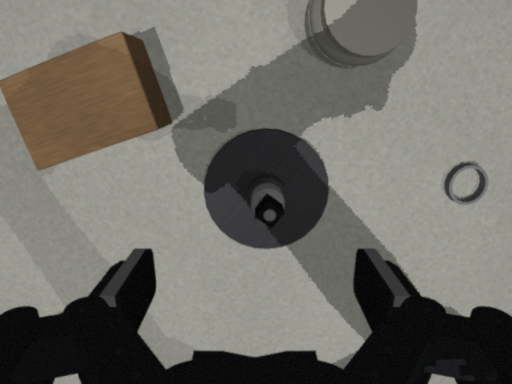

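View pics/w1c.png

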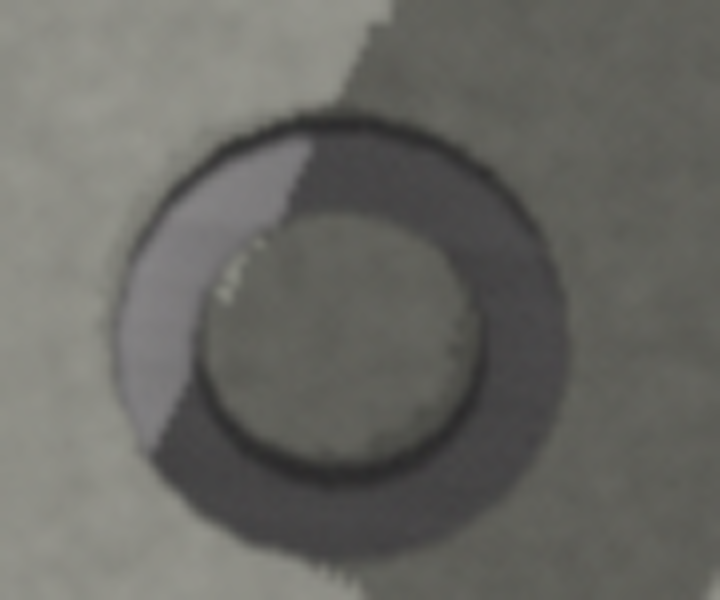

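View pics/w2c.png

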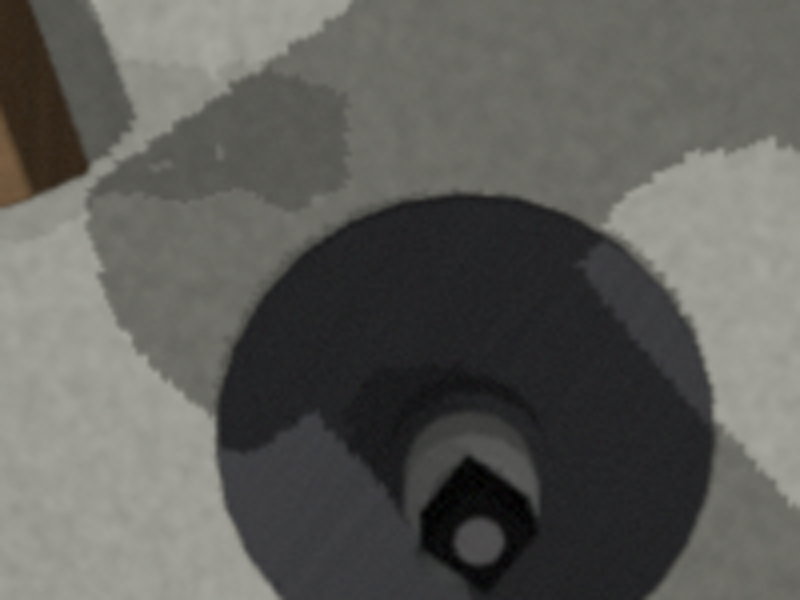

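Run:
```python
import pickle
from h import *
d=pickle.load(open("pics/w2.pkl","rb"))
im=d["image"][165:240,235:305,::-1].astype(float);im=255*np.clip(im/110,0,1)**0.6
cv2.imwrite("pics/w2e.png",cv2.resize(im.astype(np.uint8),None,fx=8,fy=8,interpolation=cv2.INTER_CUBIC))
from bench import arm
c=arm.get_image("scene");cv2.imwrite("pics/sc2.png",c["image"][:,:,::-1])
im=c["image"][200:255,190:260,::-1].astype(float);im=255*np.clip(im/200,0,1)**0.5
cv2.imwrite("pics/sc2e.png",cv2.resize(im.astype(np.uint8),None,fx=9,fy=9,interpolation=cv2.INTER_CUBIC))
```

```text
(no output)
```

View pics/w2e.png

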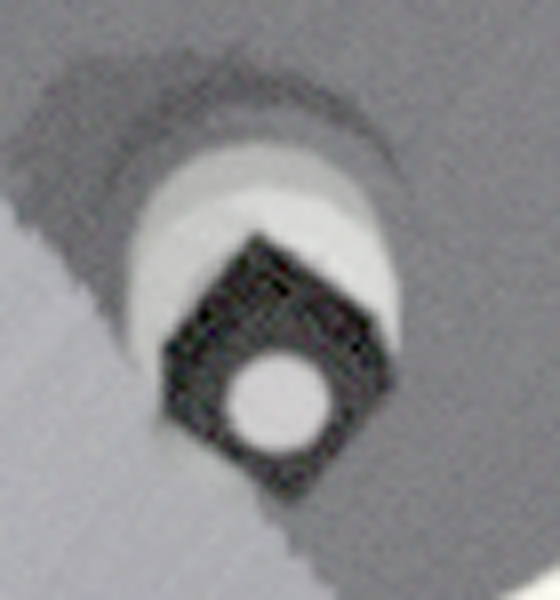

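View pics/sc2e.png

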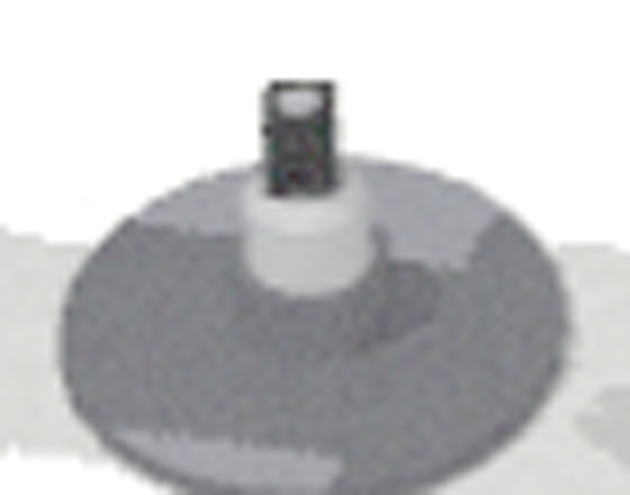

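Run:
```python
import pickle
from h import *
px=lambda x,y,u0,v0,s:((x+.5)/s-.5+u0,(y+.5)/s-.5+v0)
d=pickle.load(open("pics/w1.pkl","rb"))
print("wide",at(d,*px(344,346,210,155,8),12))
for a in((118,345),(570,345),(344,130),(344,560)):print(at(d,*px(*a,210,155,8),12))
d=pickle.load(open("pics/w2.pkl","rb"))
C=[at(d,*px(*a,235,165,8),82) for a in((165,405),(290,500),(392,380),(267,285))]
for i in range(4):
    e=C[(i+1)%4]-C[i];print("edge",np.linalg.norm(e),np.degrees(np.arctan2(e[1],e[0]))%90)
print("headc",np.mean(C,0),"dot",at(d,*px(278,402,235,165,8),82))
g=cv2.cvtColor(d["image"],cv2.COLOR_RGB2GRAY)
for a in((204,189),(328,187),(267,128),(267,249)):print("foot",at(d,*a,10))
# fit foot circle
m=(g<75).astype(np.uint8);m[:110]=0;m[255:]=0;m[:,:190]=0;m[:,345:]=0
cv2.imwrite("pics/m.png",m*255)
crop(d,430,150,75,65,8,"w2n.png")
```

```text
wide [514.04105175 305.8897905   12.        ]
[524.58081406 335.43270174  12.        ]
[503.76577677 276.24905215  12.        ]
[543.06016009 295.65792758  12.        ]
[483.87264816 316.52890905  12.        ]
edge 18.574080972900703 32.006669678149194
edge 18.617688577793587 33.39203613102339
edge 18.32033346221811 32.66193391695321
edge 18.403765235349013 32.61430138429715
headc [619.2159624   -1.59579121  82.        ] dot [618.21925552  -1.20626386  82.        ]
foot [643.69476855  63.53834989  10.        ]
foot [601.23403744 -67.56570485  10.        ]
foot [684.79744155 -23.76270102  10.        ]
foot [551.23660422  20.37444356  10.        ]
```

View pics/w2n.png

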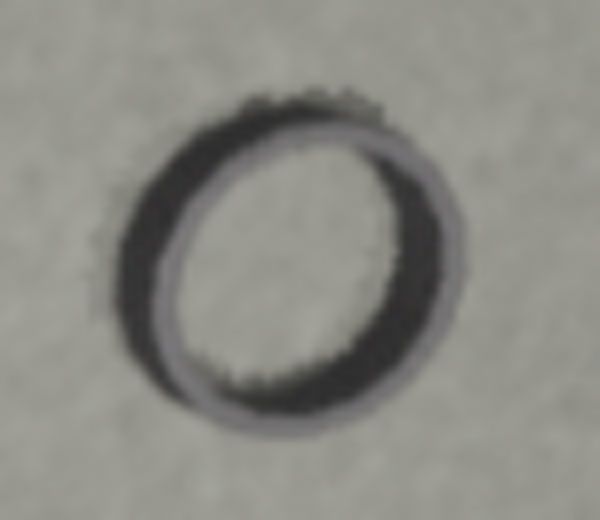

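Run:
```python
import pickle
from h import *
from scipy.optimize import least_squares
px=lambda x,y,u0,v0,s:((x+.5)/s-.5+u0,(y+.5)/s-.5+v0)
d=pickle.load(open("pics/w2.pkl","rb"))
print("narrow",at(d,*px(311,280,430,150,8),12))
for a in((155,280),(467,250),(340,122),(285,438)):print(at(d,*px(*a,430,150,8),12))
g=cv2.GaussianBlur(cv2.cvtColor(d["image"],cv2.COLOR_RGB2GRAY),(0,0),1).astype(float)
pts=[]
for t in np.linspace(0,2*np.pi,72,endpoint=False):
    r=np.arange(62,80,.25);vals=[]
    for q in r:
        u,v=proj(d,(620+q*np.cos(t),-2+q*np.sin(t),10));vals.append(cv2.getRectSubPix(g.astype(np.float32),(1,1),(u,v))[0,0])
    gr=np.gradient(np.array(vals));i=np.argmax(gr);pts.append((620+r[i]*np.cos(t),-2+r[i]*np.sin(t),gr[i],np.degrees(t)))
P=np.array(pts)
f=least_squares(lambda p:np.hypot(P[:,0]-p[0],P[:,1]-p[1])-p[2],[620,-2,70],loss="soft_l1")
print(f.x,np.abs(f.fun).mean())
print("tcp proj",proj(d,(658.6,.5,201.6)),proj(d,(658.6,.5,195)))
```

```text
narrow [ 552.22583643 -221.67892915   12.        ]
[ 559.83680011 -199.33049003   12.        ]
[ 548.95079752 -245.12176322   12.        ]
[ 573.90778902 -229.31929989   12.        ]
[ 529.61764364 -214.38243446   12.        ]
[618.98257591  -0.79447018  69.66658551] 0.26576956814912656
tcp proj [252.60442464 228.47868293] [252.65097004 223.86171696]
```

Narrow ring ≈ (552.2, −221.7), stand axis ≈ (618.8, −0.9), button direction ≈ 122.7°. I'll go above the narrow ring at a lower height for a check.

>>> step_arm(
  series=[
    [-0.266,-0.555,-0.1,0,0,0],
    [-0.266,-0.555,-0.1,0,0,0],
    [-0.266,-0.555,-0.1,0,0,0],
    [-0.266,-0.555,-0.1,0,0,0],
    [-0.266,-0.555,-0.25,0,0,0],
    [-0.266,-0.555,-0.25,0,0,0],
    [-0.266,-0.555,-0.25,0,0,0],
    [-0.266,-0.555,-0.25,0,0,0],
    [-0.266,-0.555,-0.25,0,0,0],
  ],
)

```text
clock: 3.07
position: [552.0, -222.6, 101.1]
ee_rot: [0.986, -0.165, -0.001, 0.0]
contact_force: [0.3, 0.3, 0.6]
gripper_width: 85.2
```

```bash
python3 snap.py w3
```

```text
[[-3.25000e-01  9.05000e-01  2.74000e-01  6.21965e+02]
 [-9.46000e-01 -3.11000e-01 -9.30000e-02 -2.46882e+02]
 [ 1.00000e-03 -2.90000e-01  9.57000e-01  2.74307e+02]
 [ 0.00000e+00  0.00000e+00  0.00000e+00  1.00000e+00]]
3.1167 [ 553.5042403  -222.16815624  102.32064929] [ 9.86475652e-01 -1.63906479e-01  6.36704447e-04  2.18989154e-04] [-1.100e-01  4.220e-01 -2.010e-01  1.000e-03 -9.460e-01  1.351e+00]
```

View pics/w3.png

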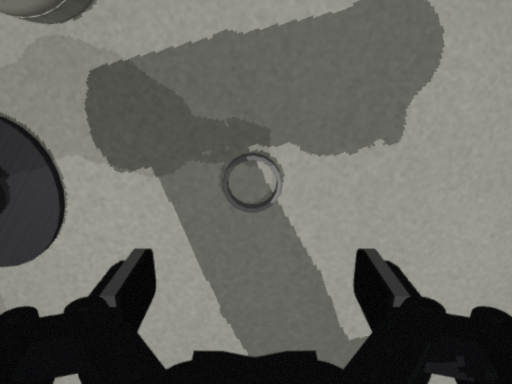

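Run:
```python
import pickle
from h import *
d=pickle.load(open("pics/w3.pkl","rb"));crop(d,212,142,80,75,8,"w3c.png")
print(at(d,251.5,181.5,12))
```

```text
[ 554.2788179  -221.69763166   12.        ]
```

View pics/w3c.png

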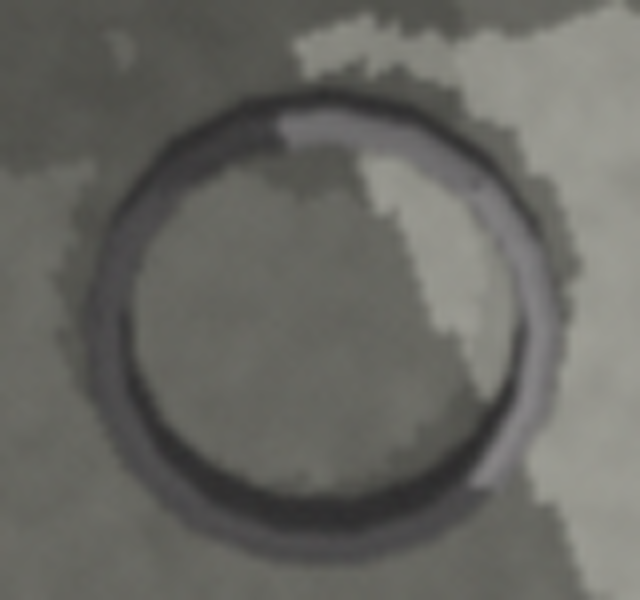

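>>> step_arm(
  series=[
    [0.0015,0.004,-0.1,0,0,0],
    [0.0015,0.004,-0.2,0,0,0],
    [0.0015,0.004,-0.24,0,0,0],
    [0.0015,0.004,-0.258,0,0,0],
    [0.0015,0.004,-0.258,0,0,0],
  ],
)

```text
clock: 3.53
position: [554.0, -220.0, -2.0]
ee_rot: [0.987, -0.163, -0.0, 0.0]
contact_force: [-0.4, -0.5, 0.5]
gripper_width: 85.4
```

>>> step_arm(
  series=[
    [0,0,0,0,0,0],
    [0,0,0,0,0,0],
    [0,0,0,0,0,0],
    [0,0,0,0,0,0],
    [0,0,0,0,0,0],
    [0,0,0,0,0,0],
  ],
  jaw=-1,
)

```text
clock: 4.03
position: [553.4, -221.4, -0.9]
ee_rot: [0.986, -0.165, 0.001, -0.0]
contact_force: [0.9, 0.3, 0.0]
gripper_width: 12.1
```

```bash
python3 snap.py w4
```

```text
[[-3.25000e-01  9.06000e-01  2.72000e-01  6.22942e+02]
 [-9.46000e-01 -3.11000e-01 -9.30000e-02 -2.45720e+02]
 [ 0.00000e+00 -2.87000e-01  9.58000e-01  1.72549e+02]
 [ 0.00000e+00  0.00000e+00  0.00000e+00  1.00000e+00]]
4.0833 [ 553.34525668 -221.42592114   -1.12529104] [ 9.86342391e-01 -1.64707399e-01  4.01078030e-04 -3.31002175e-06] [-0.109  0.549 -0.299  0.    -0.722  1.349]
```

View pics/w4.png

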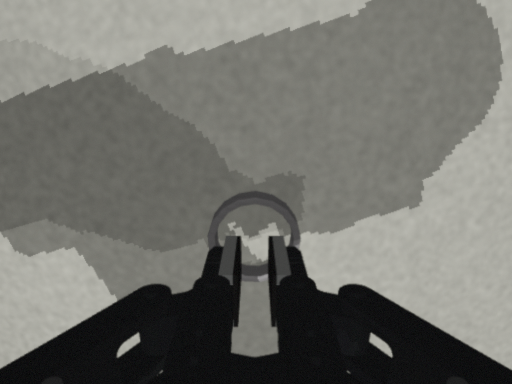

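The fingers closed above/inside the ring: I left too little depth for the pads' swing. Lift straight away and measure how far back the tips stand at ~52 mm opening.

>>> step_arm(
  series=[
    [0,0,0.1,0,0,0],
    [0,0,0.1,0,0,0],
  ],
)

```text
clock: 4.25
position: [557.2, -222.6, 43.9]
ee_rot: [0.986, -0.164, 0.005, 0.001]
contact_force: [1.7, -0.4, 1.3]
gripper_width: -0.1
```

>>> step_arm(
  series=[
    [0,0,0,0,0,0],
    [0,0,0,0,0,0],
    [0,0,0,0,0,0],
    [0,0,0,0,0,0],
  ],
  jaw=0.25,
)

```text
clock: 4.58
position: [552.4, -221.2, 37.5]
ee_rot: [0.986, -0.165, -0.001, -0.0]
contact_force: [-0.3, -0.3, -0.0]
gripper_width: 48.1
```

```bash
python3 snap.py w5
```

```text
[[-3.25000e-01  9.05000e-01  2.74000e-01  6.22385e+02]
 [-9.46000e-01 -3.11000e-01 -9.30000e-02 -2.45590e+02]
 [ 1.00000e-03 -2.90000e-01  9.57000e-01  2.10746e+02]
 [ 0.00000e+00  0.00000e+00  0.00000e+00  1.00000e+00]]
4.6333 [ 552.49955211 -221.24105187   37.53072152] [ 9.86334827e-01 -1.64750785e-01 -8.87724651e-04 -1.39735945e-05] [-0.109  0.498 -0.267 -0.    -0.808  1.349]
```

View pics/w5.png

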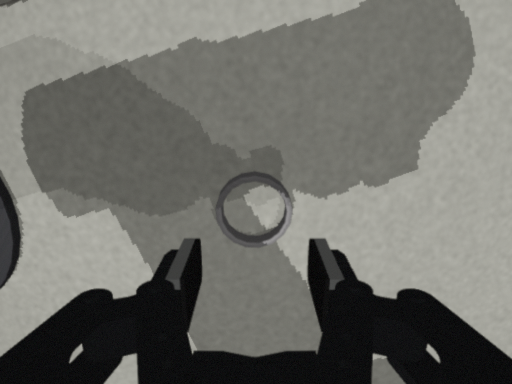

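Run:
```python
import pickle
from h import *
def tip(n,tcp,pts):
    d=pickle.load(open(f"pics/{n}.pkl","rb"));T=d["world_from_camera"]
    jx=-T[:3,0].copy();jx[2]=0;jx/=np.linalg.norm(jx)   # jaw axis
    fx=np.array([jx[1],-jx[0],0])                     # front (toward camera)
    for p in pts:
        o,w=ray(d,*p)
        for off in(11,0):
            t=((np.array(tcp)+off*fx-o)@fx)/(w@fx);q=o+w*t-tcp;print(n,p,off,"lat",(q@jx).round(1),"z",q[2].round(1))
tip("w5",[552.5,-221.3,37.6],[(200,239),(310,239)])
tip("w2",[658.6,.3,201.6],[(154,250),(356,250)])
tip("w4",[553.3,-221.3,-1.5],[(240,236),(269,236)])
```

```text
w5 (200, 239) 11 lat 23.0 z 37.9
w5 (200, 239) 0 lat 27.1 z 14.3
w5 (310, 239) 11 lat -24.5 z 38.0
w5 (310, 239) 0 lat -28.7 z 14.3
w2 (154, 250) 11 lat 40.0 z 48.3
w2 (154, 250) 0 lat 47.0 z 26.4
w2 (356, 250) 11 lat -41.9 z 48.3
w2 (356, 250) 0 lat -49.1 z 26.5
w4 (240, 236) 11 lat 5.8 z 34.9
w4 (240, 236) 0 lat 6.8 z 10.5
w4 (269, 236) 11 lat -7.1 z 34.9
w4 (269, 236) 0 lat -8.2 z 10.5
```

Run:
```python
from bench import arm
from h import *
c=arm.get_image("scene");s=arm.read_state();print(s["position"],s["gripper_width"])
p=s["position"];print([proj(c,p+np.array([0,0,z])).round(1) for z in(0,10,20,40)], "ring",proj(c,(553,-221.3,12)))
crop(c,90,200,110,110,7,"sc5.png")
```

```text
[ 552.6248746  -221.2402503    37.60188913] 53.1696662219798
[array([136.4, 270.6]), array([135.5, 267.2]), array([134.6, 263.8]), array([132.8, 256.9])] ring [138.69826842 279.00124283]
```

View pics/sc5.png

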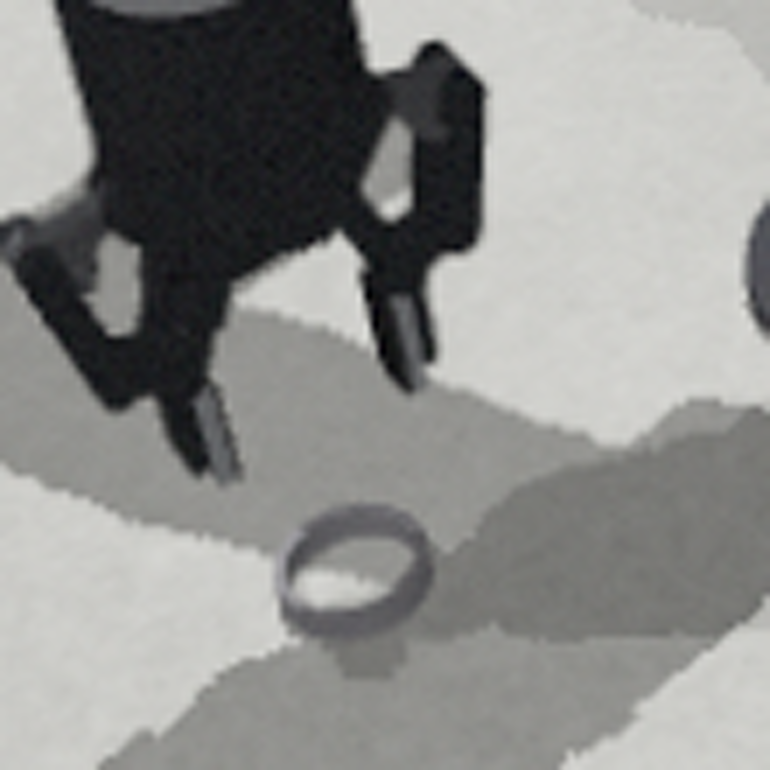

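Scene view shows the real fingertips (mid ≈ (136,262) full-frame) about 26 mm above the reported TCP at this opening, and the wrist view agrees. So the TCP has to be commanded below z=0, step by step, watching the force.

>>> step_arm(
  series=[
    [0,0,-0.08,0,0,0],
    [0,0,-0.12,0,0,0],
    [0,0,-0.136,0,0,0],
    [0,0,-0.136,0,0,0],
  ],
  jaw=0.36,
)

```text
clock: 5.02
position: [551.6, -221.1, -18.1]
ee_rot: [0.986, -0.165, -0.002, 0.0]
contact_force: [-0.8, -0.6, -0.1]
gripper_width: 57.8
```

```bash
python3 snap.py w6;python3 - <<'E'
from bench import arm
from h import *
c=arm.get_image("scene");s=arm.read_state();print(s["position"],s["gripper_width"],s["contact_force"])
crop(c,90,220,100,80,8,"sc6.png")
import pickle
d=pickle.load(open("pics/w6.pkl","rb"));crop(d,170,180,170,110,4,"w6c.png")
E
```

```text
[[-3.25000e-01  9.04000e-01  2.77000e-01  6.22087e+02]
 [-9.46000e-01 -3.11000e-01 -9.30000e-02 -2.45528e+02]
 [ 2.00000e-03 -2.92000e-01  9.56000e-01  1.54980e+02]
 [ 0.00000e+00  0.00000e+00  0.00000e+00  1.00000e+00]]
5.0667 [ 552.84346207 -221.33953437  -16.65233917] [ 9.86384737e-01 -1.64451665e-01 -8.72930859e-04  1.96170720e-04] [-0.109  0.571 -0.309  0.    -0.693  1.349]
[ 553.726817   -221.48605309  -15.63017017] 58.02762643246887 [ 1.03454202 -0.7789047   0.55528165]
```

View pics/sc6.png

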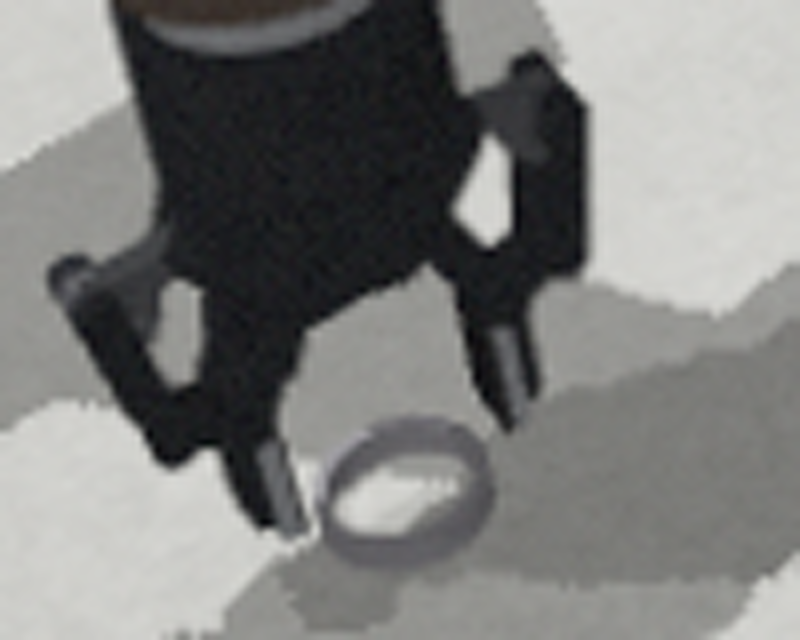

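View pics/w6c.png

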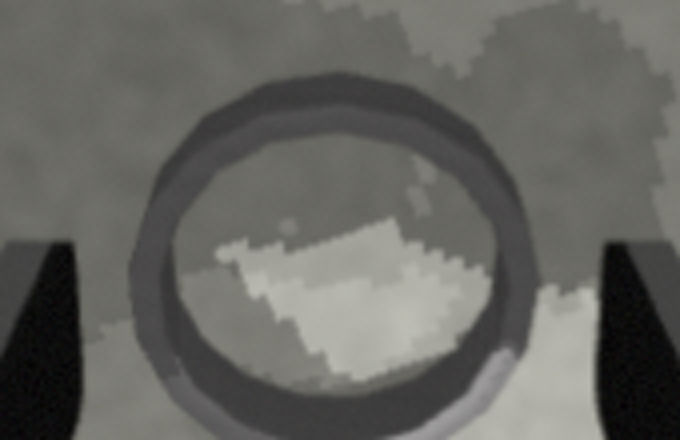

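>>> step_arm(
  series=[
    [0,0,-0.01,0,0,0],
    [0,0,-0.02,0,0,0],
    [0,0,-0.02,0,0,0],
  ],
)

```text
clock: 5.37
position: [553.1, -221.2, -24.0]
ee_rot: [0.986, -0.165, 0.0, -0.0]
contact_force: [-0.0, 0.5, -0.6]
gripper_width: 58.1
```

Run:
```python
from bench import arm
from h import *
c=arm.get_image("scene");s=arm.read_state();print(s["position"],s["gripper_width"],s["contact_force"])
crop(c,90,220,100,80,8,"sc7.png")
```

```text
[ 553.1346853  -221.27833951  -23.89012885] 57.733809048354374 [-0.74933275 -0.07891578  0.68291023]
```

View pics/sc7.png

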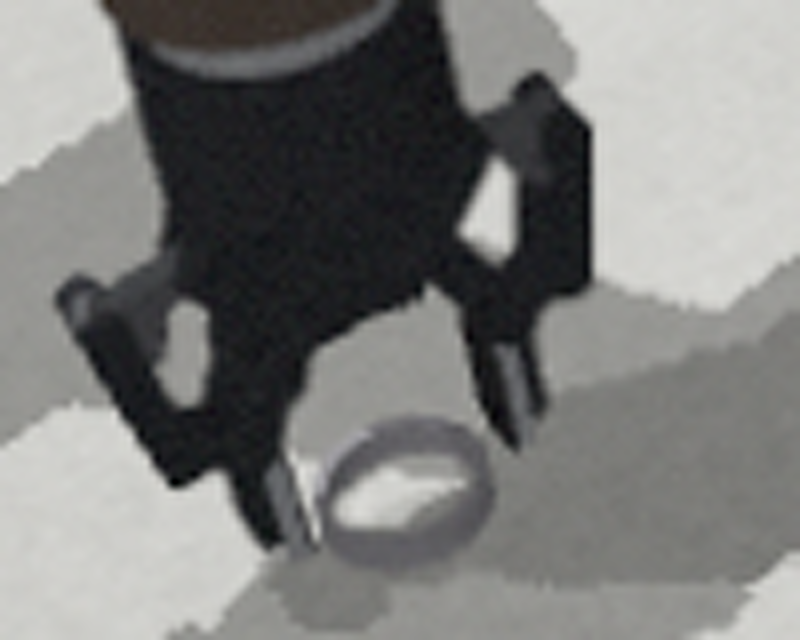

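>>> step_arm(
  series=[
    [0,0,0.005,0,0,0],
    [0,0,0.005,0,0,0],
    [0,0,0.005,0,0,0],
    [0,0,0.005,0,0,0],
  ],
  jaw=-1,
)

```text
clock: 5.75
position: [553.4, -221.4, -21.2]
ee_rot: [0.986, -0.165, 0.0, 0.0]
contact_force: [-1.6, 0.6, 4.7]
gripper_width: 43.0
```

```bash
python3 snap.py w8;python3 - <<'E'
from bench import arm
from h import *
c=arm.get_image("scene");s=arm.read_state();print(s["position"],s["gripper_width"],s["contact_force"])
crop(c,90,220,100,80,8,"sc8.png")
E
```

```text
[[-3.25000e-01  9.06000e-01  2.72000e-01  6.22991e+02]
 [-9.46000e-01 -3.11000e-01 -9.30000e-02 -2.45649e+02]
 [ 1.00000e-03 -2.87000e-01  9.58000e-01  1.52290e+02]
 [ 0.00000e+00  0.00000e+00  0.00000e+00  1.00000e+00]]
5.8 [ 553.43241021 -221.38259731  -21.18264637] [ 9.86368528e-01 -1.64550823e-01  3.83134661e-04  7.95477319e-05] [-0.109  0.577 -0.312  0.    -0.68   1.349]
[ 553.40276363 -221.38220064  -21.18874272] 43.0066321390557 [-2.09693456  0.7504011   5.07552764]
```

View pics/sc8.png

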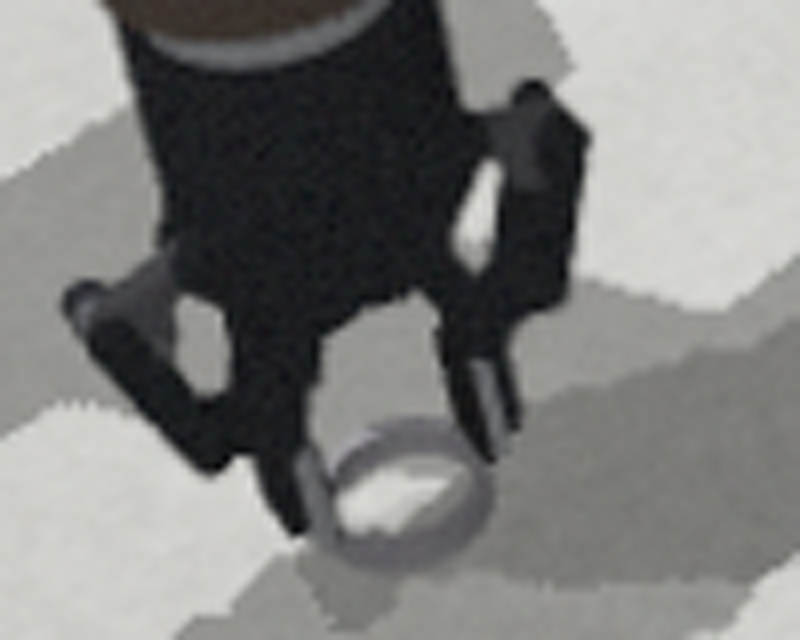

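View pics/w8.png

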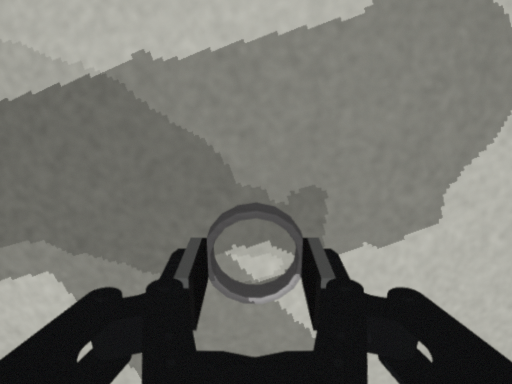

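>>> step_arm(
  series=[
    [0,0,0.01,0,0,0],
    [0,0,0.03,0,0,0],
    [0,0,0.06,0,0,0],
    [0,0,0.1,0,0,0],
    [0,0,0.1,0,0,0],
  ],
)

```text
clock: 6.27
position: [555.6, -221.8, 21.2]
ee_rot: [0.986, -0.164, 0.003, 0.0]
contact_force: [0.1, 0.1, 0.6]
gripper_width: 42.4
```

```bash
python3 snap.py w9;python3 - <<'E'
from bench import arm
from h import *
c=arm.get_image("scene");s=arm.read_state();print(s["position"],s["gripper_width"],s["contact_force"])
crop(c,90,200,100,100,7,"sc9.png")
E
```

```text
[[-3.24000e-01  9.08000e-01  2.67000e-01  6.24279e+02]
 [-9.46000e-01 -3.11000e-01 -9.10000e-02 -2.45823e+02]
 [ 0.00000e+00 -2.82000e-01  9.59000e-01  1.95079e+02]
 [ 0.00000e+00  0.00000e+00  0.00000e+00  1.00000e+00]]
6.3167 [ 554.70400622 -221.5169907    19.76559995] [ 9.86372941e-01 -1.64510698e-01  2.15672062e-03 -1.78998375e-05] [-0.109  0.521 -0.282  0.    -0.763  1.349]
[ 553.61968856 -221.25917789   18.56145219] 42.451842434411496 [ 0.24891495  0.14240263 -0.78156781]
```

View pics/sc9.png

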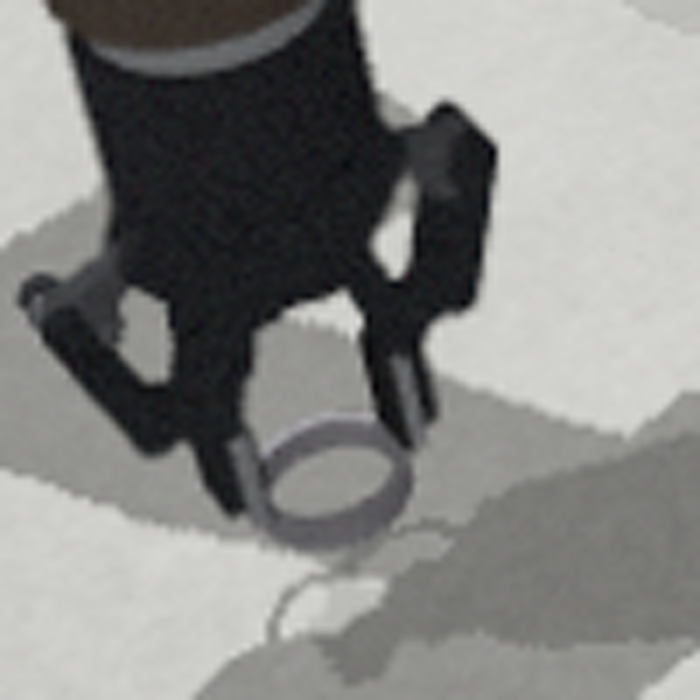

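View pics/w9.png

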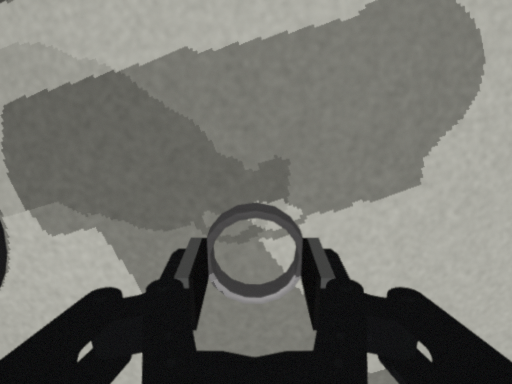

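The ring is held, level. Move above the stand with the ring's underside at ~100 mm.

>>> step_arm(
  series=[
    [0,0,0.09,0,0,0],
    [0.02,0.067,0.155,0,0,0],
    [0.1645,0.551,0.155,0,0,0],
    [0.1645,0.551,0.155,0,0,0],
    [0.1645,0.551,0.155,0,0,0],
    [0.1645,0.551,0.155,0,0,0],
    [0.1645,0.551,0.155,0,0,0],
    [0.1645,0.551,0.155,0,0,0],
    [0.1645,0.551,0.155,0,0,0],
  ],
)

```text
clock: 7.12
position: [618.6, 1.2, 78.5]
ee_rot: [0.987, -0.163, -0.001, 0.0]
contact_force: [-0.4, -0.4, -0.5]
gripper_width: 42.6
```

```bash
python3 snap.py w10;python3 - <<'E'
from bench import arm
from h import *
c=arm.get_image("scene");s=arm.read_state();print(s["position"],s["gripper_width"],s["contact_force"])
crop(c,180,160,90,100,6,"sc10.png")
d=arm.get_image("top");crop(d,260,150,70,70,7,"top10.png")
E
```

```text
[[-3.22000e-01  9.06000e-01  2.75000e-01  6.88745e+02]
 [-9.47000e-01 -3.08000e-01 -9.20000e-02 -2.29020e+01]
 [ 2.00000e-03 -2.90000e-01  9.57000e-01  2.51783e+02]
 [ 0.00000e+00  0.00000e+00  0.00000e+00  1.00000e+00]]
7.1667 [ 6.18106296e+02 -2.68174307e-01  7.86210824e+01] [ 9.86450109e-01 -1.64056035e-01 -1.28805855e-03  3.76192540e-04] [ 0.261  0.482 -0.167 -0.    -0.924  0.981]
[617.99115018  -1.25801036  78.85469218] 42.76590903397063 [ 0.76974398 -1.38164681 -0.41885743]
```

View pics/w10.png

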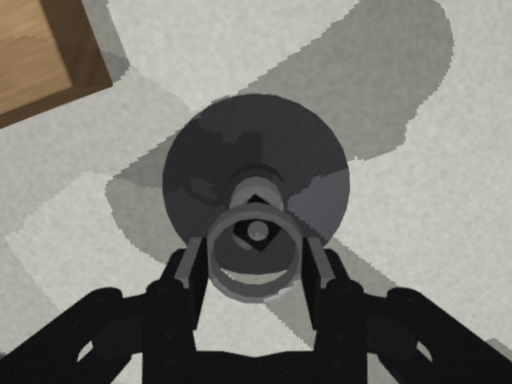

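View pics/sc10.png

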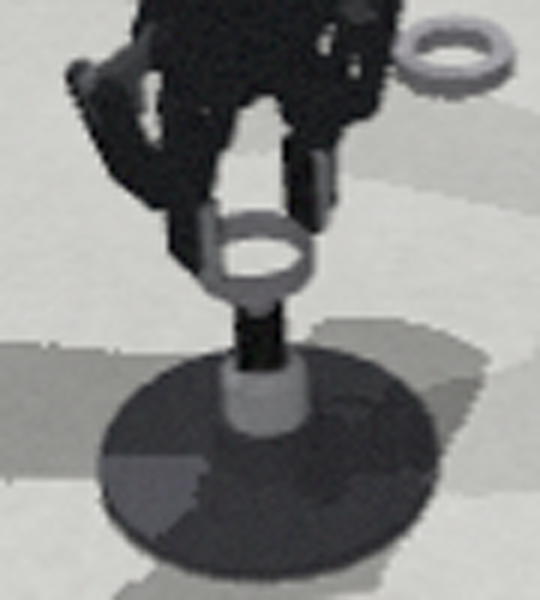

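```bash
cat > ov.py <<'E'
import pickle,sys
from h import *
def circ(d,im,c,r,z,col,s,o):
    P=np.array([proj(d,(c[0]+r*np.cos(t),c[1]+r*np.sin(t),z)) for t in np.linspace(0,2*np.pi,90)])
    cv2.polylines(im,[((P-o+.5)*s-.5).round().astype(np.int32)],True,col,1,cv2.LINE_AA)
def view(n,items,u0,v0,w,h,s,out,gain=110):
    d=pickle.load(open(f"pics/{n}.pkl","rb"))
    im=d["image"][v0:v0+h,u0:u0+w,::-1].astype(float);im=(255*np.clip(im/gain,0,1)**.6).astype(np.uint8)
    im=cv2.resize(im,None,fx=s,fy=s,interpolation=cv2.INTER_CUBIC)
    for c,r,z,col in items:circ(d,im,c,r,z,col,s,np.array([u0,v0]))
    cv2.imwrite("pics/"+out,im)
E
python3 - <<'E'
from ov import *
A=(618.8,-.9);T=(618.1,-.6);zb=78.7+21.5
R,G,B=(0,0,255),(0,255,0),(255,80,0)
view("w10",[(A,70,10,G),(A,17,51,G),(A,6,82,G),(T,24,zb+12,R),(T,20,zb+12,R),(T,24,zb,B),(T,20,zb,B)],150,90,210,220,3,"ov10.png",140)
E
```

```text
(no output)
```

View pics/ov10.png

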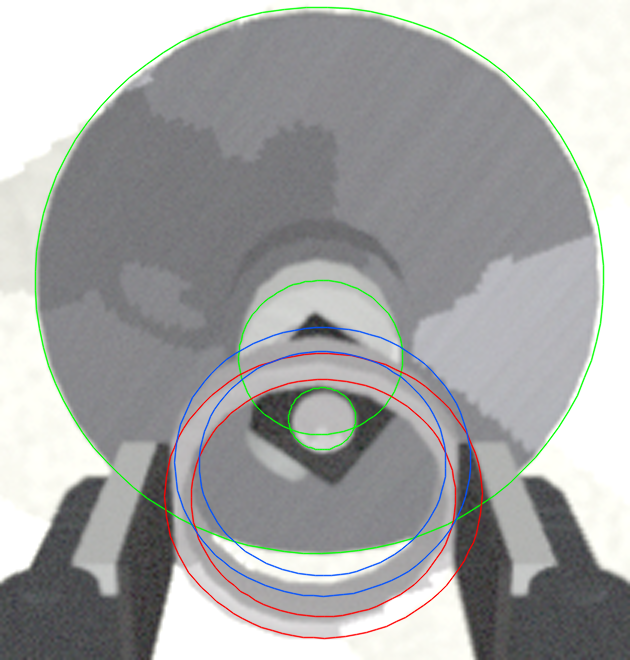

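```bash
python3 snap.py w11
python3 - <<'E'
from ov import *
from bench import arm
s=arm.read_state();print(s["position"])
A=(618.8,-.9);T=s["position"];zb=T[2]+21.5
R,G,B=(0,0,255),(0,255,0),(255,80,0)
view("w11",[(A,70,10,G),(A,17,51,G),(A,6,82,G),(T,24,zb+12,R),(T,20,zb+12,R),(T,24,zb,B),(T,20,zb,B)],150,90,210,220,3,"ov11.png",140)
E
```

```text
[[-3.26000e-01  9.05000e-01  2.74000e-01  6.88055e+02]
 [-9.45000e-01 -3.12000e-01 -9.30000e-02 -2.61570e+01]
 [ 2.00000e-03 -2.90000e-01  9.57000e-01  2.52408e+02]
 [ 0.00000e+00  0.00000e+00  0.00000e+00  1.00000e+00]]
7.3167 [618.18007983  -2.15395567  79.40523619] [ 9.86213540e-01 -1.65475894e-01 -7.17804735e-04  2.57447040e-04] [ 0.258  0.481 -0.167 -0.    -0.924  0.98 ]
[618.18007983  -2.15395567  79.40523619]
```

View pics/ov11.png

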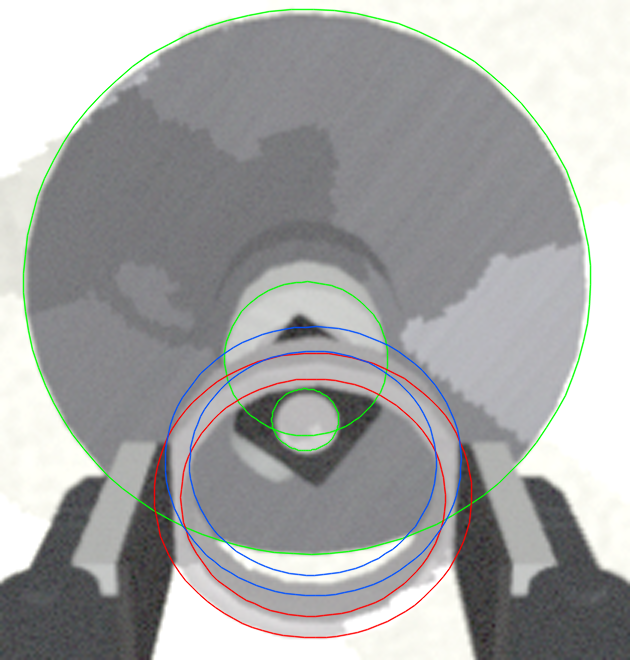

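Button visible through the ring at lower left, confirming the direction. Ring needs ≈(+1.3,+1.2) mm. Lower around the head and recheck.

>>> step_arm(
  series=[
    [0.0033,0.003,0,0,0,0],
    [0.0033,0.003,-0.03,0,0,0],
    [0.0033,0.003,-0.06,0,0,0],
    [0.0033,0.003,-0.09,0,0,0],
    [0.0033,0.003,-0.09,0,0,0],
    [0.0033,0.003,-0.09,0,0,0],
  ],
)

```text
clock: 7.82
position: [619.8, -0.7, 43.6]
ee_rot: [0.986, -0.165, -0.001, 0.0]
contact_force: [-0.0, -0.1, 0.6]
gripper_width: 42.5
```

```bash
python3 snap.py w12
python3 - <<'E'
from ov import *
from bench import arm
s=arm.read_state();print(s["position"],s["contact_force"])
A=(618.8,-.9);T=s["position"];zb=T[2]+21.5
R,G,B=(0,0,255),(0,255,0),(255,80,0)
view("w12",[(A,70,10,G),(A,17,51,G),(A,6,82,G),(T,24,zb+12,R),(T,20,zb+12,R),(T,20,zb,B)],150,90,210,220,3,"ov12.png",140)
c=arm.get_image("scene");crop(c,180,160,90,100,6,"sc12.png")
E
```

```text
[[-3.26000e-01  9.05000e-01  2.74000e-01  6.89747e+02]
 [-9.45000e-01 -3.12000e-01 -9.30000e-02 -2.49780e+01]
 [ 2.00000e-03 -2.89000e-01  9.57000e-01  2.16932e+02]
 [ 0.00000e+00  0.00000e+00  0.00000e+00  1.00000e+00]]
7.8667 [ 6.20592110e+02 -3.87381940e-01  4.44440149e+01] [ 9.86293527e-01 -1.65000017e-01  2.61938971e-04  7.26929402e-05] [ 0.26   0.523 -0.197  0.    -0.85   0.979]
[ 6.20592110e+02 -3.87381940e-01  4.44440149e+01] [ 0.7748674   0.00926499 -0.21718571]
```

View pics/ov12.png

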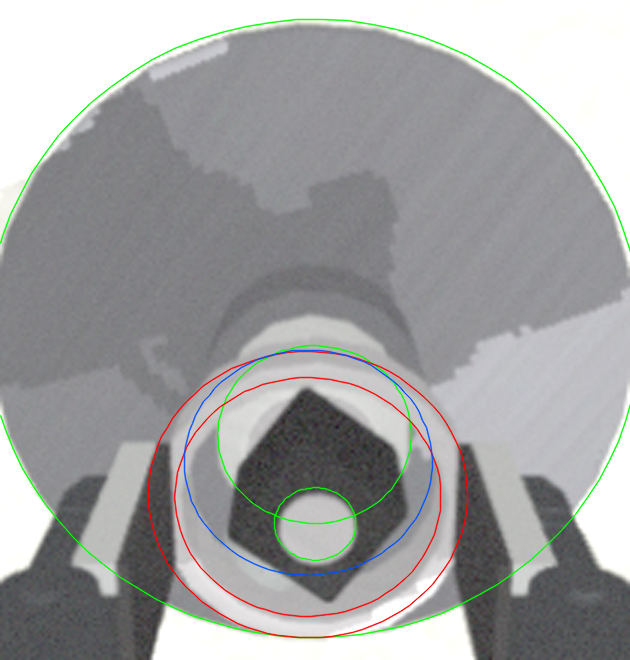

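View pics/sc12.png

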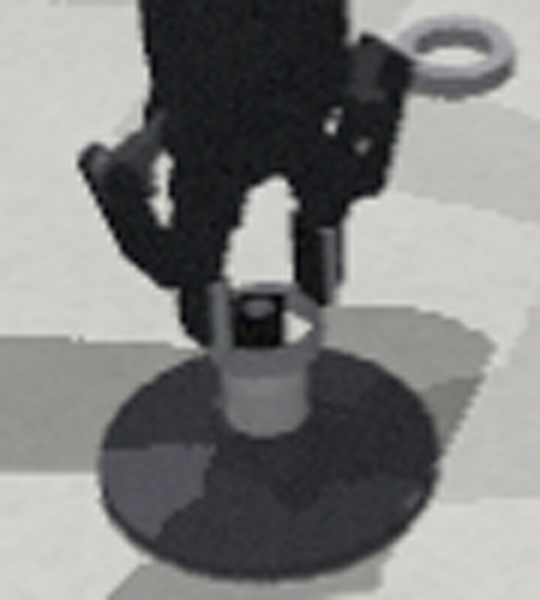

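>>> step_arm(
  series=[
    [0,0,-0.02,0,0,0],
    [0,0,-0.04,0,0,0],
    [0,0,-0.06,0,0,0],
    [0,0,-0.07,0,0,0],
    [0,0,-0.07,0,0,0],
  ],
)

```text
clock: 8.33
position: [619.1, 0.1, 14.2]
ee_rot: [0.986, -0.165, -0.002, 0.001]
contact_force: [0.0, 1.0, -1.7]
gripper_width: 42.3
```

>>> step_arm(
  series=[
    [0,0,-0.006,0,0,0],
    [0,0,-0.012,0,0,0],
    [0,0,-0.018,0,0,0],
    [0,0,-0.018,0,0,0],
  ],
)

```text
clock: 8.67
position: [620.6, 0.4, 9.0]
ee_rot: [0.986, -0.165, 0.0, -0.0]
contact_force: [0.1, 0.3, 0.1]
gripper_width: 42.4
```

>>> step_arm(
  series=[
    [0,0,-0.003,0,0,0],
    [0,0,-0.005,0,0,0],
    [0,0,-0.005,0,0,0],
  ],
)

```text
clock: 8.92
position: [620.7, 0.4, 8.8]
ee_rot: [0.986, -0.164, 0.001, 0.0]
contact_force: [-3.4, 0.6, 8.8]
gripper_width: 42.8
```

```bash
python3 snap.py w13
python3 - <<'E'
from ov import *
from bench import arm
s=arm.read_state();print(s["position"],s["contact_force"],s["gripper_width"])
view("w13",[],150,90,210,220,3,"ov13.png",140)
c=arm.get_image("scene");crop(c,180,160,90,100,6,"sc13.png")
E
```

```text
[[-3.24000e-01  9.06000e-01  2.72000e-01  6.90182e+02]
 [-9.46000e-01 -3.11000e-01 -9.20000e-02 -2.38530e+01]
 [ 1.00000e-03 -2.87000e-01  9.58000e-01  1.82255e+02]
 [ 0.00000e+00  0.00000e+00  0.00000e+00  1.00000e+00]]
8.9667 [6.20671529e+02 3.42919924e-01 8.78451676e+00] [ 9.86406274e-01 -1.64323755e-01  6.05542548e-04  6.76344079e-06] [ 0.261  0.567 -0.227  0.001 -0.776  0.979]
[6.20671529e+02 3.42919924e-01 8.78451676e+00] [-2.76602739  0.83517688  8.7092519 ] 42.51824334554718
```

View pics/ov13.png

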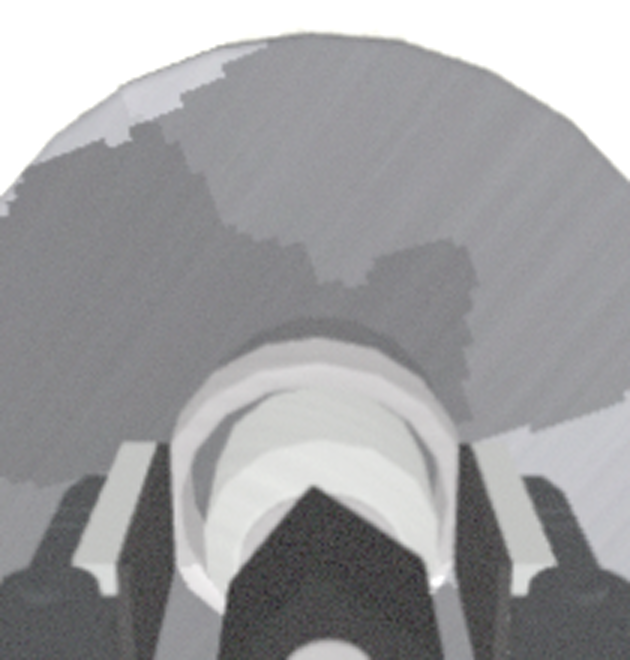

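View pics/sc13.png

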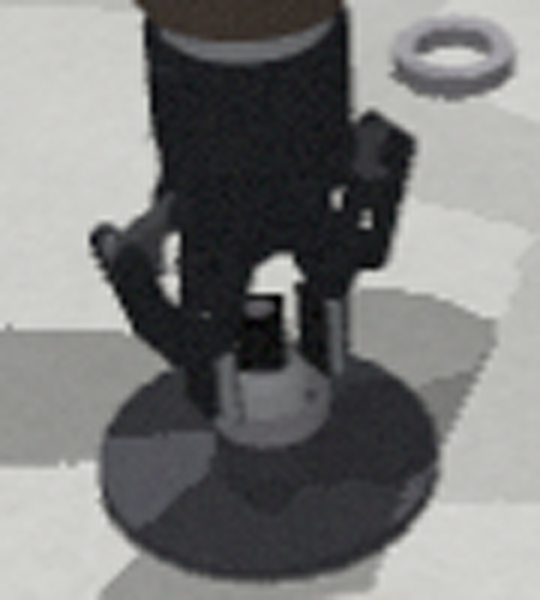

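Contact (8.8 N up) at the expected height: narrow ring home. Release and lift.

>>> step_arm(
  series=[
    [0,0,0,0,0,0],
    [0,0,0,0,0,0],
    [0,0,0,0,0,0],
    [0,0,0,0,0,0],
  ],
  jaw=0.75,
)

```text
clock: 9.35
position: [620.2, 0.3, 6.5]
ee_rot: [0.986, -0.165, -0.0, 0.0]
contact_force: [-0.1, 0.2, 0.7]
gripper_width: 74.6
```

>>> step_arm(
  series=[
    [0,0,0.06,0,0,0],
    [0,0,0.16,0,0,0],
    [0,0,0.26,0,0,0],
    [0,0,0.3,0,0,0],
    [0,0,0.3,0,0,0],
  ],
)

```text
clock: 9.77
position: [623.7, 0.7, 132.5]
ee_rot: [0.986, -0.164, 0.005, -0.002]
contact_force: [-0.0, -0.2, 0.3]
gripper_width: 74.8
```

```bash
python3 snap.py w14
python3 - <<'E'
from ov import *
from bench import arm
s=arm.read_state();print(s["position"],s["contact_force"],s["gripper_width"])
A=(618.8,-.9)
G=(0,255,0);R=(0,0,255)
view("w14",[(A,70,10,G),(A,24,42,R),(A,24,30,R),(A,6,82,G)],150,90,210,180,3,"ov14.png",140)
c=arm.get_image("scene");crop(c,180,160,90,100,6,"sc14.png")
E
```

```text
[[-3.24000e-01  9.09000e-01  2.62000e-01  6.91536e+02]
 [-9.46000e-01 -3.10000e-01 -9.40000e-02 -2.37970e+01]
 [-4.00000e-03 -2.79000e-01  9.60000e-01  3.06635e+02]
 [ 0.00000e+00  0.00000e+00  0.00000e+00  1.00000e+00]]
9.8167 [621.72106462   0.63817995 129.39816826] [ 0.9863486  -0.16464776  0.00251553 -0.00110558] [ 0.261  0.433 -0.106  0.    -1.026  0.979]
[621.72106462   0.63817995 129.39816826] [-0.35027436  0.40629756 -0.9364261 ] 74.62778631414648
```

View pics/ov14.png

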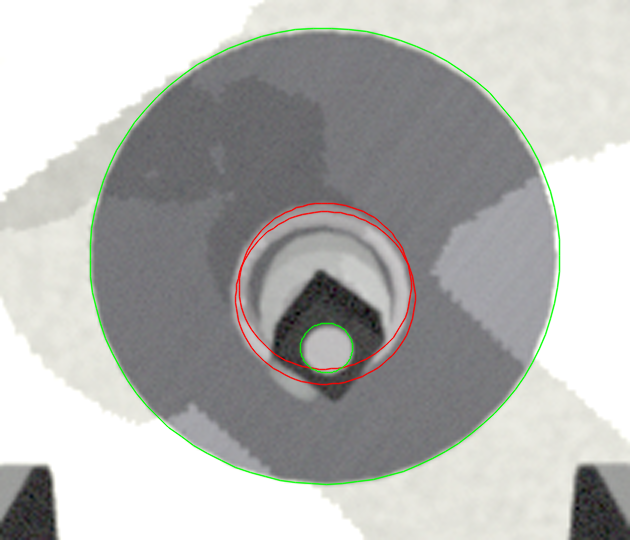

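View pics/sc14.png

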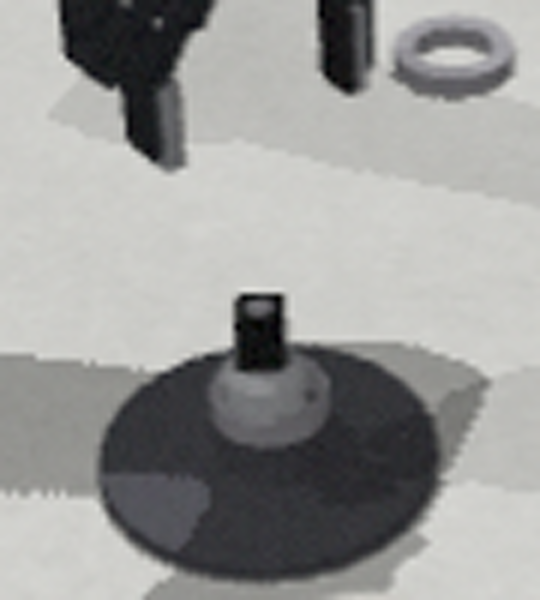

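Narrow ring matches the model drawn at 30–42 mm. Now to the wide ring.

>>> step_arm(
  series=[
    [-0.2645,0.763,0,0,0,0],
    [-0.2645,0.763,0,0,0,0],
    [-0.2645,0.763,0,0,0,0],
    [-0.2645,0.763,-0.067,0,0,0],
    [-0.2645,0.763,-0.067,0,0,0],
    [-0.2645,0.763,-0.067,0,0,0],
    [-0.2645,0.763,-0.067,0,0,0],
    [-0.2645,0.763,-0.067,0,0,0],
    [-0.2645,0.763,-0.067,0,0,0],
    [-0.2645,0.763,-0.067,0,0,0],
    [-0.2645,0.763,-0.067,0,0,0],
  ],
)

```text
clock: 10.78
position: [513.6, 304.8, 98.2]
ee_rot: [0.986, -0.164, -0.001, 0.001]
contact_force: [0.8, -0.2, -0.0]
gripper_width: 74.7
```

```bash
python3 snap.py w15
python3 - <<'E'
from ov import *
from bench import arm
s=arm.read_state();print(s["position"],s["contact_force"],s["gripper_width"])
A=(514.0,305.9)
G=(0,255,0);R=(0,0,255)
view("w15",[(A,32,12,R),(A,20,12,R)],170,90,180,180,4,"ov15.png",160)
E
```

```text
[[-3.24000e-01  9.05000e-01  2.75000e-01  5.83733e+02]
 [-9.46000e-01 -3.12000e-01 -9.00000e-02  2.80916e+02]
 [ 4.00000e-03 -2.90000e-01  9.57000e-01  2.71500e+02]
 [ 0.00000e+00  0.00000e+00  0.00000e+00  1.00000e+00]]
10.8333 [514.08325126 304.31812089  98.74373036] [ 9.86283114e-01 -1.65056681e-01 -8.27129796e-04  1.10746263e-03] [ 0.805  0.43  -0.199 -0.    -0.945  0.434]
[514.08325126 304.31812089  98.74373036] [-0.08759647 -0.30278015 -0.24584114] 74.62602692511707
```

View pics/ov15.png

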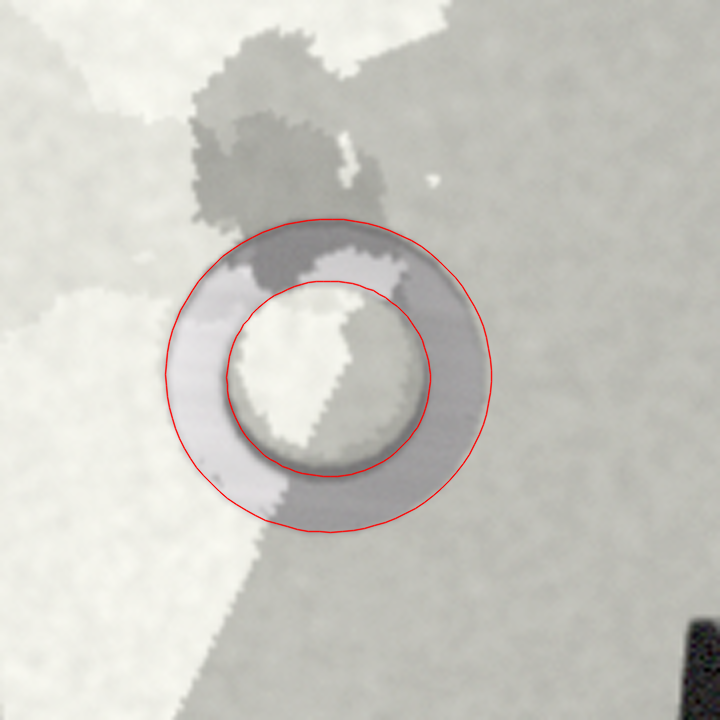

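>>> step_arm(
  series=[
    [0,0.0042,-0.08,0,0,0],
    [0,0.0042,-0.18,0,0,0],
    [0,0.0042,-0.26,0,0,0],
    [0,0.0042,-0.3,0,0,0],
    [0,0.0042,-0.312,0,0,0],
    [0,0.0042,-0.312,0,0,0],
    [0,0.0042,-0.312,0,0,0],
  ],
)

```text
clock: 11.42
position: [515.6, 306.9, -23.9]
ee_rot: [0.986, -0.165, 0.001, -0.0]
contact_force: [0.7, 0.2, 0.4]
gripper_width: 74.5
```

```bash
python3 snap.py w16
python3 - <<'E'
from ov import *
from bench import arm
s=arm.read_state();print(s["position"],s["contact_force"],s["gripper_width"])
view("w16",[],150,150,210,150,3,"ov16.png",160)
c=arm.get_image("scene");crop(c,215,120,80,70,9,"sc16.png")
E
```

```text
[[-3.26000e-01  9.06000e-01  2.71000e-01  5.85037e+02]
 [-9.46000e-01 -3.12000e-01 -9.40000e-02  2.82420e+02]
 [-0.00000e+00 -2.87000e-01  9.58000e-01  1.49568e+02]
 [ 0.00000e+00  0.00000e+00  0.00000e+00  1.00000e+00]]
11.4667 [515.82965888 307.47790838 -23.24327354] [ 9.86301796e-01 -1.64944159e-01  9.70641399e-04 -1.11778870e-03] [ 0.807  0.585 -0.304  0.001 -0.679  0.432]
[515.82965888 307.47790838 -23.24327354] [ 0.29197975 -0.63620023 -0.59397887] 74.3617275668291
```

View pics/ov16.png

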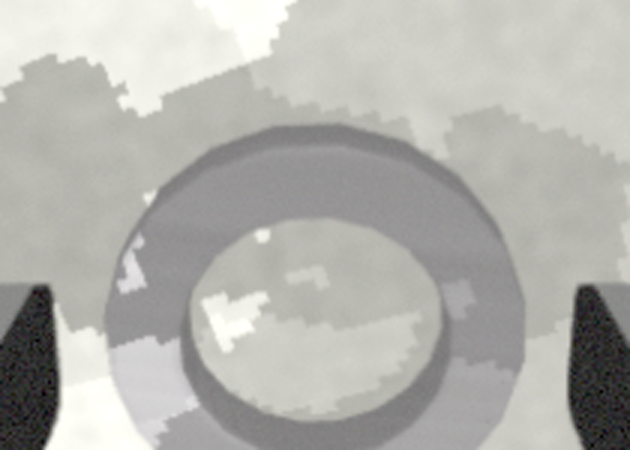

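View pics/sc16.png

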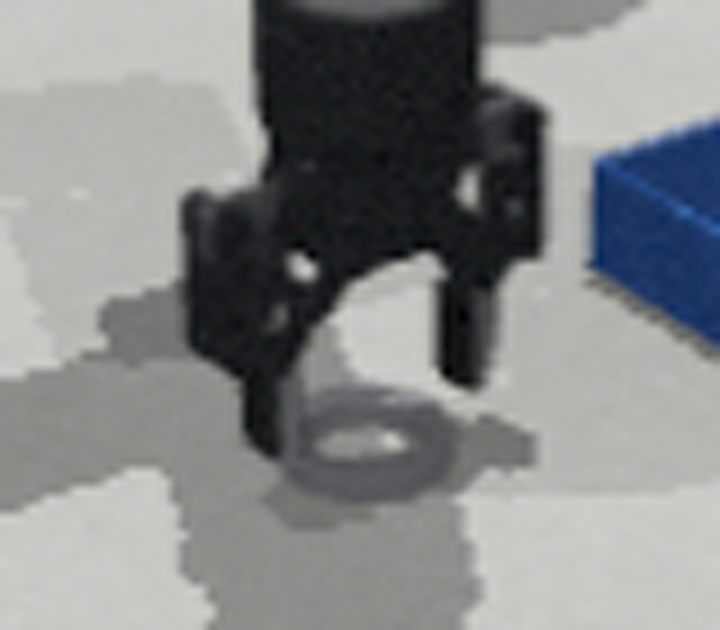

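>>> step_arm(
  series=[
    [0,0,-0.005,0,0,0],
    [0,0,-0.008,0,0,0],
  ],
)

```text
clock: 11.68
position: [515.1, 307.7, -26.8]
ee_rot: [0.986, -0.165, 0.001, -0.001]
contact_force: [-0.8, 0.5, 0.3]
gripper_width: 74.5
```

>>> step_arm(
  series=[
    [0,0,0,0,0,0],
    [0,0,0,0,0,0],
    [0,0,0,0,0,0],
  ],
  jaw=0.4,
)

```text
clock: 11.93
position: [514.6, 307.2, -26.3]
ee_rot: [0.986, -0.164, 0.0, 0.0]
contact_force: [-3.0, -1.2, 7.4]
gripper_width: 60.9
```

>>> step_arm(
  series=[
    [0,0,0,0,0,0],
    [0,0,0,0,0,0],
    [0,0,0,0,0,0],
  ],
  jaw=-1,
)

```text
clock: 12.18
position: [514.6, 307.2, -26.1]
ee_rot: [0.986, -0.164, 0.0, -0.0]
contact_force: [-2.5, -1.7, 8.7]
gripper_width: 60.0
```

```bash
python3 snap.py w17
python3 - <<'E'
from ov import *
from bench import arm
s=arm.read_state();print(s["position"],s["contact_force"],s["gripper_width"])
view("w17",[],150,150,210,150,3,"ov17.png",160)
c=arm.get_image("scene");crop(c,215,120,80,70,9,"sc17.png")
E
```

```text
[[-3.24000e-01  9.06000e-01  2.72000e-01  5.84213e+02]
 [-9.46000e-01 -3.10000e-01 -9.20000e-02  2.83021e+02]
 [ 1.00000e-03 -2.87000e-01  9.58000e-01  1.47362e+02]
 [ 0.00000e+00  0.00000e+00  0.00000e+00  1.00000e+00]]
12.2333 [514.59924943 307.24528317 -26.09702492] [ 9.86452687e-01 -1.64045647e-01  3.48163110e-04 -8.33946424e-06] [ 0.808  0.589 -0.307  0.001 -0.675  0.432]
[514.59924943 307.24528317 -26.09702492] [-2.04671095 -1.46625437  8.663195  ] 60.303865594000456
```

View pics/ov17.png

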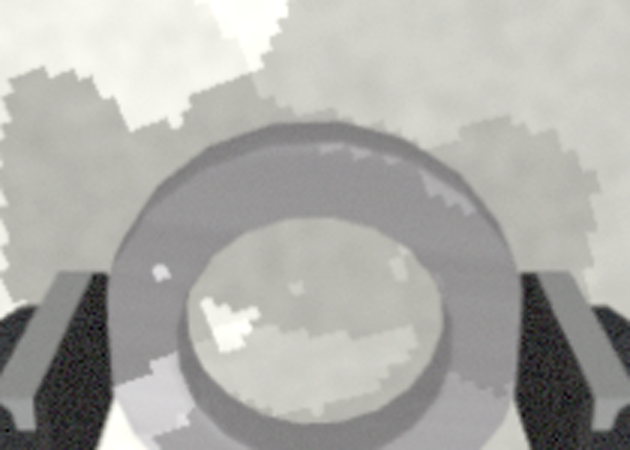

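View pics/sc17.png

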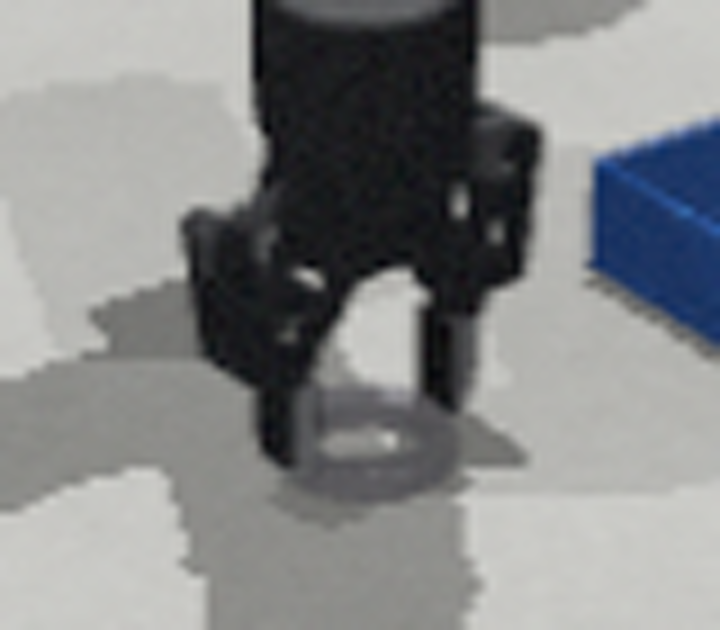

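>>> step_arm(
  series=[
    [0,0,0.03,0,0,0],
    [0,0,0.12,0,0,0],
    [0.01,-0.03,0.22,0,0,0],
    [0.264,-0.7675,0.26,0,0,0],
    [0.264,-0.7675,0.26,0,0,0],
    [0.264,-0.7675,0.26,0,0,0],
    [0.264,-0.7675,0.26,0,0,0],
    [0.264,-0.7675,0.26,0,0,0],
    [0.264,-0.7675,0.26,0,0,0],
    [0.264,-0.7675,0.26,0,0,0],
    [0.264,-0.7675,0.26,0,0,0],
    [0.264,-0.7675,0.26,0,0,0],
  ],
)

```text
clock: 13.28
position: [621.0, -4.1, 76.4]
ee_rot: [0.986, -0.167, 0.0, 0.0]
contact_force: [0.5, 0.6, -2.2]
gripper_width: 59.7
```

>>> step_arm(
  series=[
    [0,0,0,0,0,0],
    [0,0,0,0,0,0],
  ],
)

```text
clock: 13.45
position: [619.6, 0.6, 75.9]
ee_rot: [0.986, -0.165, -0.0, -0.0]
contact_force: [-0.2, 0.1, -1.7]
gripper_width: 59.8
```

```bash
python3 snap.py w18
python3 - <<'E'
from ov import *
from bench import arm
s=arm.read_state();print(s["position"],s["contact_force"],s["gripper_width"])
A=(618.8,-.9);T=s["position"];zb=T[2]+26
R,G,B=(0,0,255),(0,255,0),(255,80,0)
view("w18",[(A,70,10,G),(A,24,42,G),(A,6,82,G),(T,32,zb+12,R),(T,20,zb+12,R),(T,20,zb,B)],150,90,210,220,3,"ov18.png",140)
c=arm.get_image("scene");crop(c,180,160,90,100,6,"sc18.png")
E
```

```text
[[-3.25000e-01  9.05000e-01  2.73000e-01  6.89356e+02]
 [-9.46000e-01 -3.11000e-01 -9.30000e-02 -2.38020e+01]
 [ 1.00000e-03 -2.89000e-01  9.57000e-01  2.49282e+02]
 [ 0.00000e+00  0.00000e+00  0.00000e+00  1.00000e+00]]
13.5 [619.59289147   1.12909515  75.99758974] [ 9.86432203e-01 -1.64168936e-01 -2.55164688e-04 -6.57000766e-05] [ 0.263  0.486 -0.167 -0.    -0.917  0.979]
[619.59289147   1.12909515  75.99758974] [-0.21566073  0.64970544 -1.31683901] 59.37829997863334
```

View pics/ov18.png

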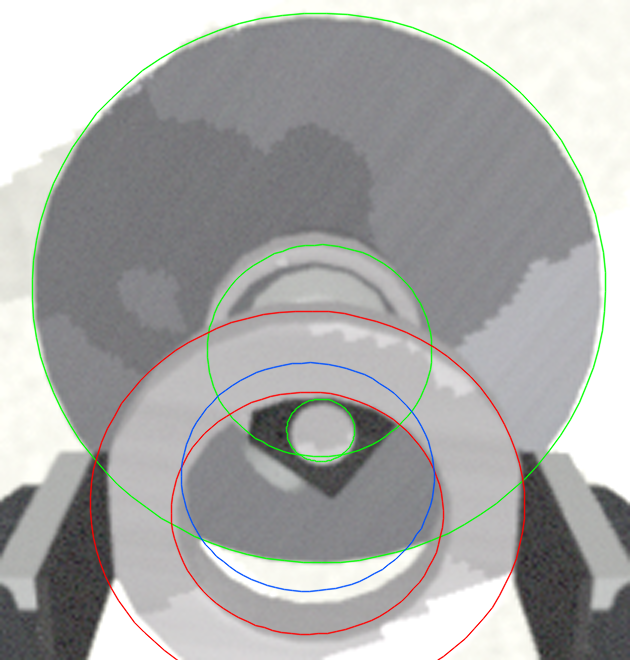

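View pics/sc18.png

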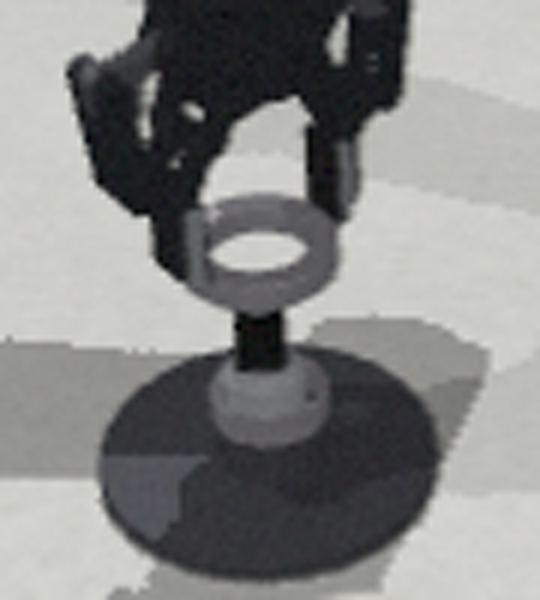

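>>> step_arm(
  series=[
    [0,-0.0038,0,0,0,0],
    [0,-0.0038,-0.03,0,0,0],
    [0,-0.0038,-0.06,0,0,0],
    [0,-0.0038,-0.09,0,0,0],
    [0,-0.0038,-0.09,0,0,0],
    [0,-0.0038,-0.09,0,0,0],
  ],
)

```text
clock: 14.05
position: [619.6, -0.7, 39.6]
ee_rot: [0.986, -0.164, -0.001, 0.0]
contact_force: [-0.2, 0.0, -1.7]
gripper_width: 59.8
```

```bash
python3 snap.py w19
python3 - <<'E'
from ov import *
from bench import arm
s=arm.read_state();print(s["position"],s["contact_force"],s["gripper_width"])
A=(618.8,-.9);T=s["position"];zb=T[2]+26
R,G,B=(0,0,255),(0,255,0),(255,80,0)
view("w19",[(A,70,10,G),(A,24,42,G),(A,6,82,G),(T,20,zb+12,R),(T,20,zb,B)],150,90,210,220,3,"ov19.png",140)
E
```

```text
[[-3.23000e-01  9.06000e-01  2.74000e-01  6.89554e+02]
 [-9.46000e-01 -3.10000e-01 -9.20000e-02 -2.48160e+01]
 [ 2.00000e-03 -2.89000e-01  9.57000e-01  2.12894e+02]
 [ 0.00000e+00  0.00000e+00  0.00000e+00  1.00000e+00]]
14.1 [620.36536177  -0.71419064  40.44431246] [ 9.86466591e-01 -1.63962190e-01  2.42336701e-04  7.41311120e-05] [ 0.26   0.528 -0.201  0.    -0.842  0.982]
[620.36536177  -0.71419064  40.44431246] [-0.23947746  0.41648447 -2.43376691] 59.8076446423442
```

View pics/ov19.png

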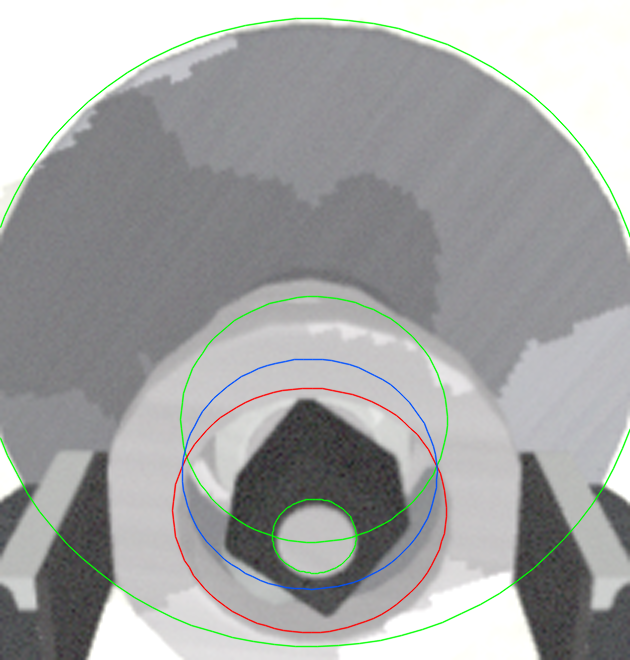

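>>> step_arm(
  series=[
    [0,0,-0.015,0,0,0],
    [0,0,-0.03,0,0,0],
    [0,0,-0.045,0,0,0],
    [0,0,-0.052,0,0,0],
    [0,0,-0.052,0,0,0],
  ],
)

```text
clock: 14.52
position: [619.3, -1.5, 18.1]
ee_rot: [0.986, -0.165, -0.001, 0.0]
contact_force: [0.7, -0.2, -2.2]
gripper_width: 59.6
```

>>> step_arm(
  series=[
    [0,0,-0.004,0,0,0],
    [0,0,-0.008,0,0,0],
    [0,0,-0.008,0,0,0],
  ],
)

```text
clock: 14.77
position: [620.3, -1.3, 16.2]
ee_rot: [0.986, -0.165, 0.0, -0.0]
contact_force: [-0.1, 0.1, -2.4]
gripper_width: 59.7
```

>>> step_arm(
  series=[
    [0,0,-0.003,0,0,0],
    [0,0,-0.005,0,0,0],
    [0,0,-0.005,0,0,0],
  ],
)

```text
clock: 15.02
position: [620.5, -1.4, 15.9]
ee_rot: [0.986, -0.164, 0.001, 0.0]
contact_force: [-2.5, 1.2, 7.9]
gripper_width: 60.0
```

>>> step_arm(
  series=[
    [0,0,0,0,0,0],
    [0,0,0,0,0,0],
    [0,0,0,0,0,0],
    [0,0,0,0,0,0],
  ],
  jaw=0.85,
)

```text
clock: 15.35
position: [620.2, -1.3, 13.9]
ee_rot: [0.986, -0.165, 0.0, -0.0]
contact_force: [-0.1, 0.2, -0.4]
gripper_width: 78.7
```

>>> step_arm(
  series=[
    [0,0,0.06,0,0,0],
    [0,0,0.16,0,0,0],
    [0,0,0.26,0,0,0.2],
    [0,0,0.3,0,0,0.573],
    [0,0,0.3,0,0,0.573],
    [0,0,0.3,0,0,0.573],
    [0,0,0.3,0,0,0.573],
    [0,0,0.3,0,0,0.573],
    [0,0,0.3,0,0,0.573],
    [0,0,0.3,0,0,0.573],
    [0,0,0.3,0,0,0.573],
    [0,0,0.3,0,0,0.573],
  ],
)

```text
clock: 16.35
position: [620.0, -1.3, 133.8]
ee_rot: [0.96, 0.28, -0.0, -0.0]
contact_force: [-0.3, -0.5, -0.0]
gripper_width: 79.2
```

```bash
python3 snap.py w20
python3 - <<'E'
from ov import *
from bench import arm
s=arm.read_state();print(s["position"],s["contact_force"],s["gripper_width"])
A=(618.8,-.9)
R,G,B=(0,0,255),(0,255,0),(255,80,0)
view("w20",[(A,70,10,G),(A,32,42,R),(A,32,54,R),(A,6,82,G)],150,90,210,180,3,"ov20.png",140)
c=arm.get_image("scene");crop(c,180,160,90,100,6,"sc20.png")
E
```

```text
[[ 5.38000e-01  8.07000e-01  2.43000e-01  6.82198e+02]
 [-8.43000e-01  5.15000e-01  1.56000e-01  3.78010e+01]
 [ 1.00000e-03 -2.89000e-01  9.57000e-01  3.07188e+02]
 [ 0.00000e+00  0.00000e+00  0.00000e+00  1.00000e+00]]
16.4 [620.0330107   -1.35400266 133.83368189] [ 9.59895334e-01  2.80358573e-01 -1.33350014e-04 -2.41624695e-05] [ 0.258  0.429 -0.1   -0.    -1.042  1.881]
[620.0330107   -1.35400266 133.83368189] [ 0.58656594 -0.03992943  0.59515346] 78.92134090630451
```

View pics/ov20.png

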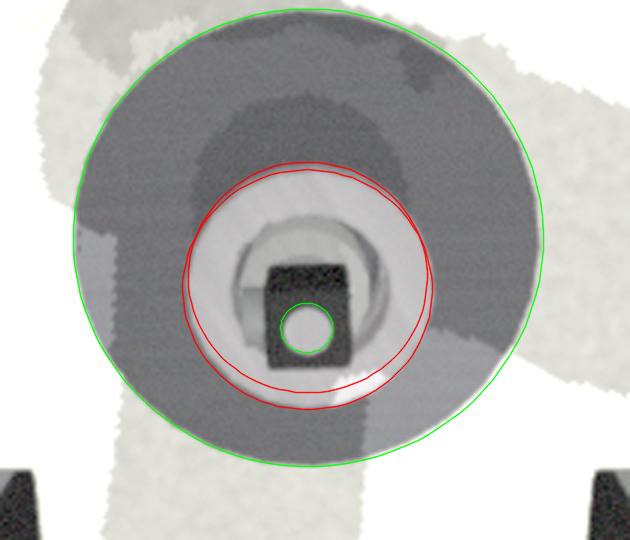

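View pics/sc20.png

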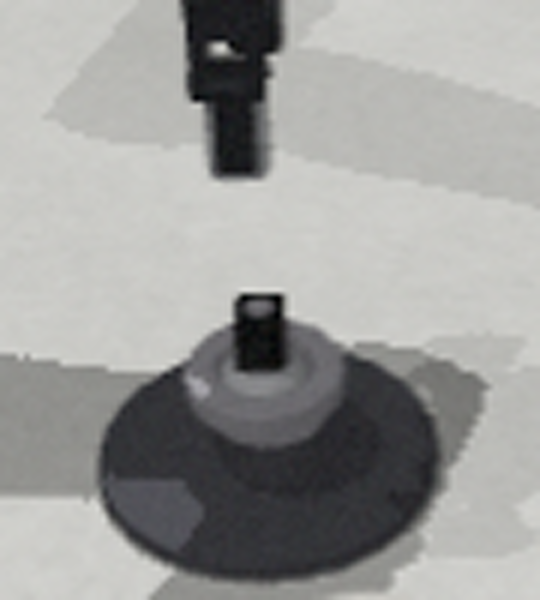

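Both rings home per overlay; head square to the jaws, button on the left. Pre-close to ~34 mm, descend over the head, then check.

>>> step_arm(
  series=[
    [-0.0022,0.0008,0,0,0,0],
    [-0.0022,0.0008,-0.03,0,0,0],
    [-0.0022,0.0008,-0.03,0,0,0],
    [-0.0022,0.0008,-0.03,0,0,0],
    [-0.0022,0.0008,-0.06,0,0,0],
    [-0.0022,0.0008,-0.06,0,0,0],
  ],
  jaw=-0.2,
)

```text
clock: 16.95
position: [618.2, -1.1, 108.7]
ee_rot: [0.96, 0.281, -0.001, -0.0]
contact_force: [-0.8, -0.5, -1.1]
gripper_width: 34.4
```

```bash
python3 snap.py w21
python3 - <<'E'
from ov import *
from bench import arm
s=arm.read_state();print(s["position"],s["contact_force"],s["gripper_width"])
view("w21",[],150,90,210,180,3,"ov21.png",140)
c=arm.get_image("scene");crop(c,180,130,90,100,6,"sc21.png")
E
```

```text
[[ 5.39000e-01  8.06000e-01  2.45000e-01  6.80761e+02]
 [-8.43000e-01  5.15000e-01  1.56000e-01  3.81360e+01]
 [-0.00000e+00 -2.91000e-01  9.57000e-01  2.81946e+02]
 [ 0.00000e+00  0.00000e+00  0.00000e+00  1.00000e+00]]
17.0 [618.55994148  -1.12993511 109.47543922] [ 9.59789393e-01  2.80719320e-01 -9.87526663e-04 -9.61684975e-05] [ 0.259  0.451 -0.132 -0.    -0.99   1.881]
[618.55994148  -1.12993511 109.47543922] [-0.5597223   0.49151315  0.28088517] 34.440616389548374
```

View pics/ov21.png

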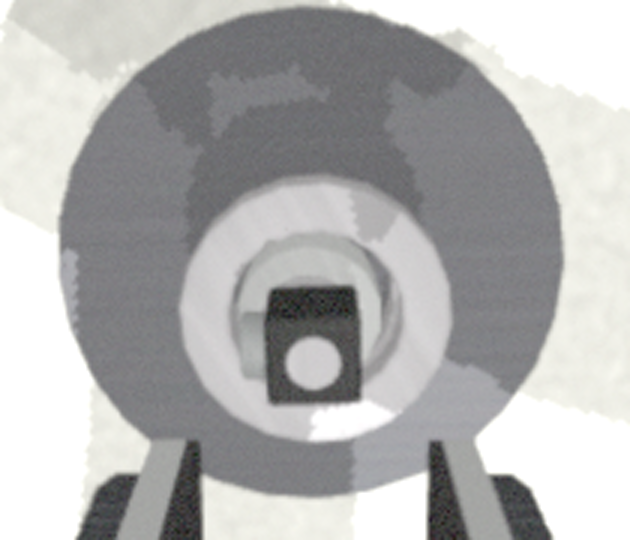

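View pics/sc21.png

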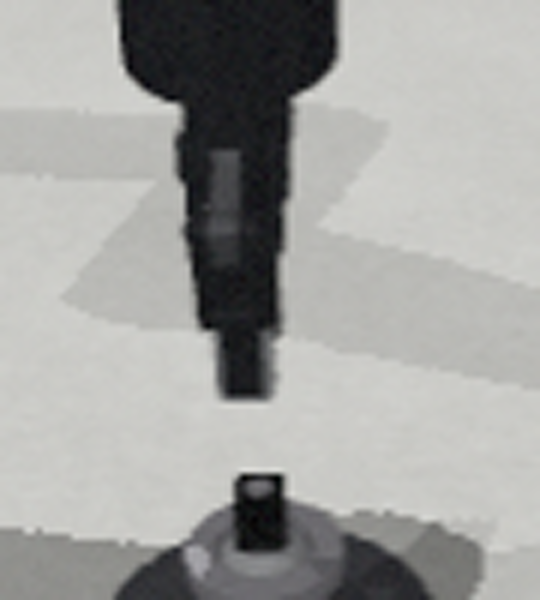

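Run:
```python
from bench import arm
from h import *
c=arm.get_image("scene")
A=np.array([618.8,-.9,0]);ys=np.array([-.54,.8415,0]);xs=np.array([.8415,.54,0])
f=lambda P:((proj(c,P)-[180,130]+.5)*6-.5).round(1)
for z in(10,54,82):print("axis",z,f(A+[0,0,z]))
T=np.array([618.6,-1.1,0])
for z in (126,130,134):
  for k in(-11,0,11):print("pad",z,k,f(T-17*ys+k*xs+[0,0,z]),f(T-31*ys+k*xs+[0,0,z]))
```

```text
axis 10 [263.5 625.9]
axis 54 [257.9 541.6]
axis 82 [254.2 485.5]
pad 126 -11 [215.  419.6] [212.1 441.7]
pad 126 0 [244.4 419.4] [241.9 441.5]
pad 126 11 [273.8 419.1] [271.7 441.3]
pad 130 -11 [214.3 410.8] [211.4 432.9]
pad 130 0 [243.8 410.6] [241.3 432.7]
pad 130 11 [273.3 410.4] [271.2 432.5]
pad 134 -11 [213.6 402. ] [210.7 424.1]
pad 134 0 [243.2 401.8] [240.7 423.9]
pad 134 11 [272.8 401.6] [270.7 423.7]
```

>>> step_arm(
  series=[
    [0,0,-0.06,0,0,0],
    [0,0,-0.12,0,0,0],
    [0,0,-0.16,0,0,0],
    [0,0,-0.174,0,0,0],
    [0,0,-0.174,0,0,0],
    [0,0,-0.174,0,0,0],
  ],
)

```text
clock: 17.6
position: [620.1, -1.0, 41.4]
ee_rot: [0.96, 0.281, 0.001, 0.0]
contact_force: [0.7, 0.2, -0.1]
gripper_width: 34.5
```

```bash
python3 snap.py w22
python3 - <<'E'
from ov import *
from bench import arm
s=arm.read_state();print(s["position"],s["contact_force"],s["gripper_width"])
view("w22",[],170,150,170,130,4,"ov22.png",110)
c=arm.get_image("scene");crop(c,190,170,70,80,9,"sc22.png")
E
```

```text
[[ 5.40000e-01  8.07000e-01  2.41000e-01  6.81902e+02]
 [-8.42000e-01  5.16000e-01  1.57000e-01  3.83100e+01]
 [ 2.00000e-03 -2.88000e-01  9.58000e-01  2.14893e+02]
 [ 0.00000e+00  0.00000e+00  0.00000e+00  1.00000e+00]]
17.65 [620.4763334   -0.85438981  41.95773883] [9.59700271e-01 2.81022210e-01 1.34735232e-03 3.01564510e-04] [ 2.590e-01  5.250e-01 -2.010e-01  1.000e-03 -8.420e-01  1.881e+00]
[620.4763334   -0.85438981  41.95773883] [0.16097666 0.83018195 0.18771213] 34.31358403619167
```

View pics/ov22.png

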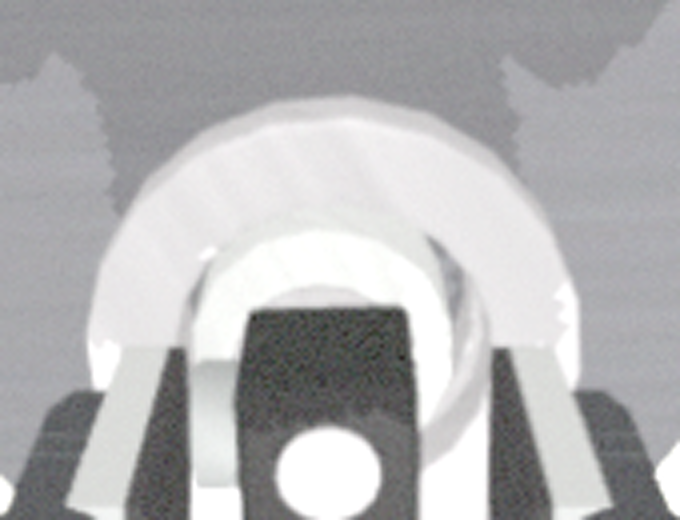

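View pics/sc22.png

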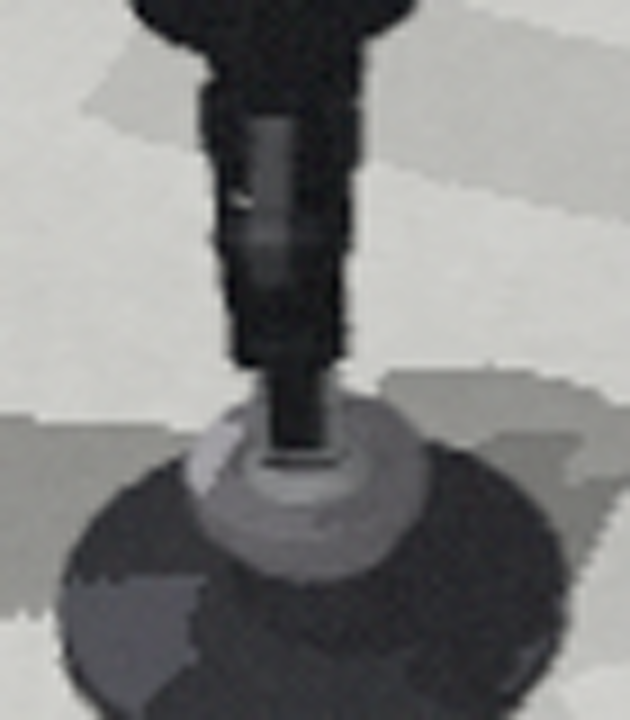

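Run:
```python
from bench import arm
from h import *
c=arm.get_image("scene")
A=np.array([618.8,-.9,0]);ys=np.array([-.54,.8415,0])
f=lambda P:((proj(c,P)-[190,170]+.5)*9-.5).round(1)
print("headbot",f(A-11*ys+[0,0,58]),"ringtop near",f(A-32*ys+[0,0,54]))
for o in(17,22,31):
  for z in(56,60,64,68,72):print(o,z,f(A-o*ys+[0,0,z]))
```

```text
headbot [293.7 467.1] ringtop near [289.6 530.5]
17 56 [292.7 487.5]
17 60 [291.9 475.6]
17 64 [291.1 463.6]
17 68 [290.3 451.5]
17 72 [289.5 439.4]
22 56 [291.6 499.8]
22 60 [290.7 487.8]
22 64 [289.9 475.8]
22 68 [289.1 463.7]
22 72 [288.2 451.5]
31 56 [289.4 522. ]
31 60 [288.6 510. ]
31 64 [287.7 498. ]
31 68 [286.9 485.8]
31 72 [286.  473.6]
```

Tips stand at about z≈69 beside the head; lower 8 mm more in small steps with force watch.

>>> step_arm(
  series=[
    [0,0,-0.005,0,0,0],
    [0,0,-0.01,0,0,0],
    [0,0,-0.01,0,0,0],
  ],
)

```text
clock: 18.0
position: [619.0, -1.0, 36.4]
ee_rot: [0.96, 0.281, -0.0, -0.0]
contact_force: [-0.3, -0.1, -0.2]
gripper_width: 33.9
```

>>> step_arm(
  series=[
    [0,0,-0.005,0,0,0],
    [0,0,-0.01,0,0,0],
    [0,0,-0.01,0,0,0],
  ],
)

```text
clock: 18.25
position: [618.8, -1.1, 31.8]
ee_rot: [0.96, 0.281, -0.001, -0.0]
contact_force: [0.2, 0.4, -1.0]
gripper_width: 34.2
```

```bash
python3 snap.py w23
python3 - <<'E'
from ov import *
from bench import arm
s=arm.read_state();print(s["position"],s["contact_force"],s["gripper_width"])
view("w23",[],170,150,170,130,4,"ov23.png",110)
c=arm.get_image("scene");crop(c,190,170,70,80,9,"sc23.png")
E
```

```text
[[ 5.39000e-01  8.06000e-01  2.44000e-01  6.81071e+02]
 [-8.42000e-01  5.16000e-01  1.57000e-01  3.81560e+01]
 [ 1.00000e-03 -2.90000e-01  9.57000e-01  2.05172e+02]
 [ 0.00000e+00  0.00000e+00  0.00000e+00  1.00000e+00]]
18.3 [618.95351937  -1.08140073  32.01432038] [ 9.59777706e-01  2.80760753e-01 -3.92276732e-04 -2.88204200e-05] [ 0.259  0.537 -0.211 -0.    -0.824  1.881]
[618.95351937  -1.08140073  32.01432038] [-0.27440045  0.69444164 -0.60968793] 33.992696451328236
```

View pics/sc23.png

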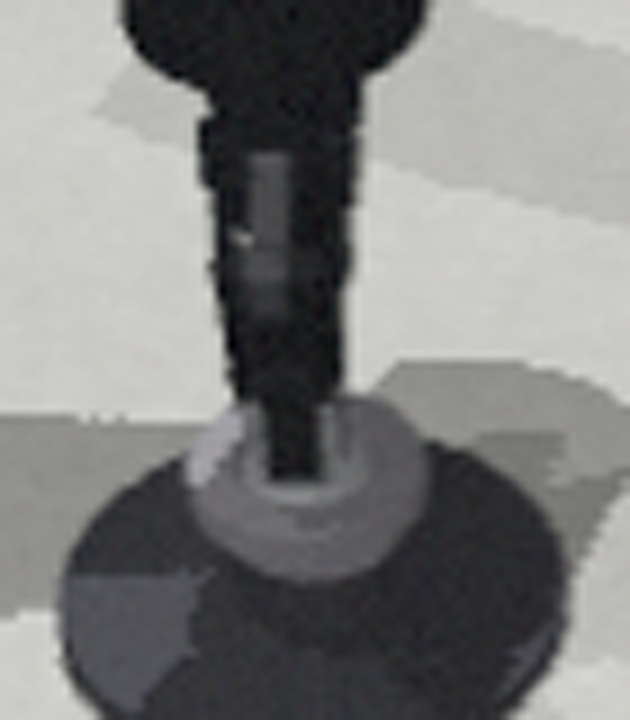

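View pics/ov23.png

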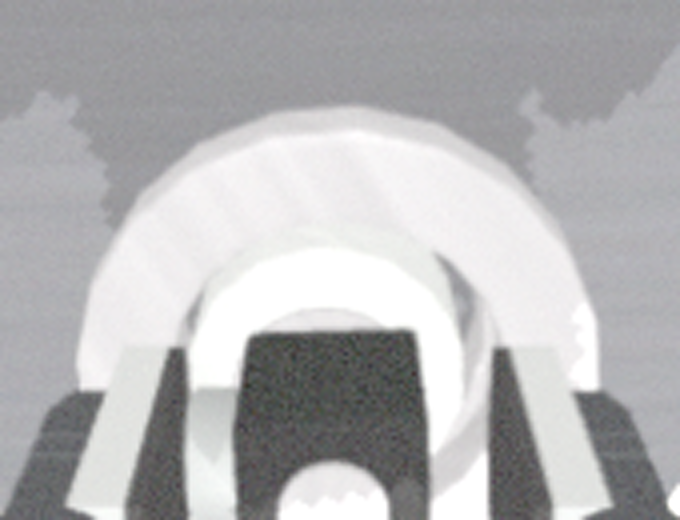

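>>> step_arm(
  series=[
    [-0.001,0.0016,0,0,0,0],
    [-0.001,0.0016,0,0,0,0],
  ],
)

```text
clock: 18.52
position: [618.8, -0.3, 32.5]
ee_rot: [0.96, 0.281, 0.0, 0.0]
contact_force: [-0.2, -0.1, -0.1]
gripper_width: 34.0
```

>>> step_arm(
  series=[
    [0,0,0,0,0,0],
    [0,0,0,0,0,0],
    [0,0,0,0,0,0],
    [0,0,0,0,0,0],
    [0,0,0,0,0,0],
  ],
  jaw=-1,
)

```text
clock: 18.93
position: [618.9, -0.3, 32.9]
ee_rot: [0.96, 0.281, 0.0, 0.0]
contact_force: [-2.6, 0.1, 4.7]
gripper_width: 18.3
```

```bash
python3 snap.py w24
python3 - <<'E'
from ov import *
from bench import arm
s=arm.read_state();print(s["position"],s["contact_force"],s["wrist_torque"],s["gripper_width"])
view("w24",[],170,150,170,130,4,"ov24.png",110)
c=arm.get_image("scene");crop(c,190,170,70,80,9,"sc24.png")
E
```

```text
[[ 5.40000e-01  8.06000e-01  2.42000e-01  6.80871e+02]
 [-8.42000e-01  5.16000e-01  1.57000e-01  3.89620e+01]
 [ 1.00000e-03 -2.89000e-01  9.57000e-01  2.06262e+02]
 [ 0.00000e+00  0.00000e+00  0.00000e+00  1.00000e+00]]
18.9833 [ 6.18882421e+02 -2.80798022e-01  3.28493039e+01] [9.59700146e-01 2.81025992e-01 1.37583042e-04 4.24364839e-05] [ 0.261  0.535 -0.211  0.    -0.824  1.88 ]
[ 6.18882421e+02 -2.80798022e-01  3.28493039e+01] [-1.89294033  0.0550785   5.15738814] [0.5096758  0.68246214 0.29286404] 19.12073622161357
```

View pics/ov24.png

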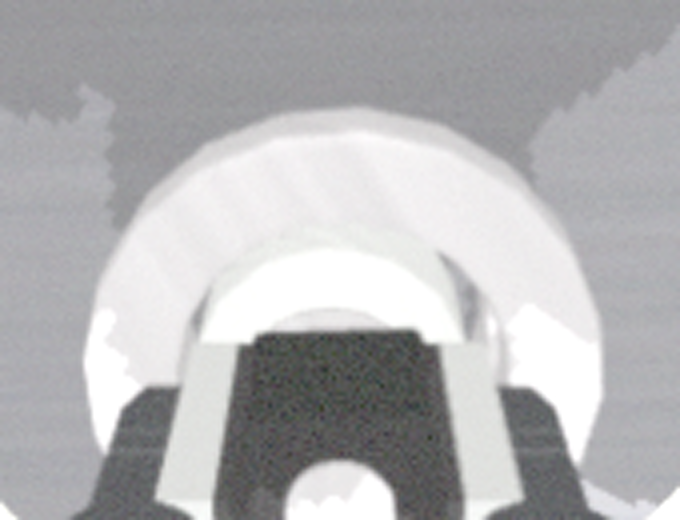

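View pics/sc24.png

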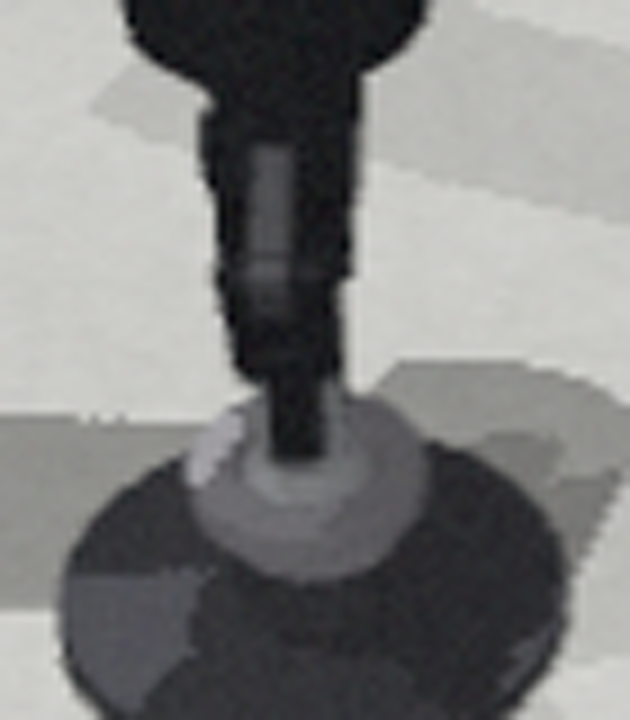

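Width 19 mm: button fully in. Pull slowly, watching the force.

>>> step_arm(
  series=[
    [0,0,0.004,0,0,0],
    [0,0,0.012,0,0,0],
    [0,0,0.022,0,0,0],
    [0,0,0.035,0,0,0],
    [0,0,0.05,0,0,0],
    [0,0,0.05,0,0,0],
  ],
)

```text
clock: 19.53
position: [618.9, -0.3, 53.6]
ee_rot: [0.96, 0.281, 0.0, -0.0]
contact_force: [0.6, 0.8, -0.8]
gripper_width: 18.9
```

Run:
```python
from ov import *
from bench import arm
s=arm.read_state();print(s["position"],s["contact_force"],s["gripper_width"])
c=arm.get_image("scene");crop(c,190,150,70,100,7,"sc25.png")
```

```text
[ 6.18855160e+02 -2.97747148e-01  5.36302655e+01] [ 0.59990407  0.80202346 -0.76474228] 18.89409990001373
```

View pics/sc25.png

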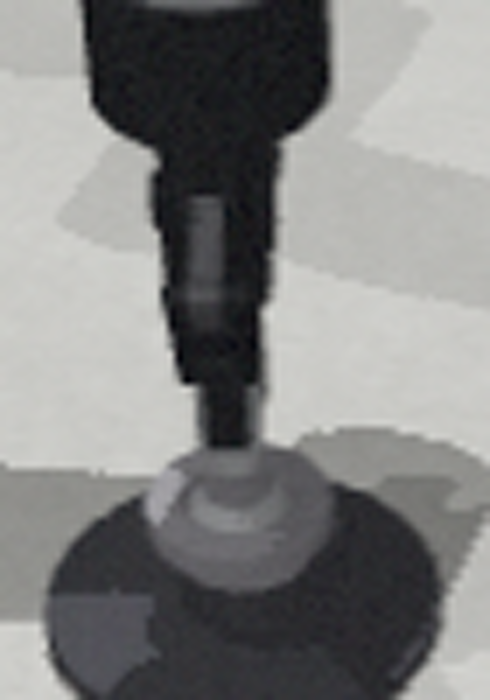

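Free sliding (force ≈ mast weight). Continue to the second stop.

>>> step_arm(
  series=[
    [0,0,0.02,0,0,0],
    [0,0,0.045,0,0,0],
    [0,0,0.07,0,0,0],
    [0,0,0.095,0,0,0],
    [0,0,0.12,0,0,0],
    [0,0,0.145,0,0,0],
    [0,0,0.165,0,0,0],
    [0,0,0.18,0,0,0],
    [0,0,0.19,0,0,0],
    [0,0,0.196,0,0,0],
    [0,0,0.198,0,0,0],
    [0,0,0.198,0,0,0],
  ],
)

```text
clock: 20.58
position: [618.7, -0.3, 131.5]
ee_rot: [0.96, 0.281, -0.0, -0.0]
contact_force: [0.2, 1.1, -1.4]
gripper_width: 18.7
```

```bash
python3 snap.py w26
python3 - <<'E'
from ov import *
from bench import arm
s=arm.read_state();print(s["position"],s["contact_force"],s["gripper_width"])
A=(618.8,-.9)
R,G,B=(0,0,255),(0,255,0),(255,80,0)
view("w26",[(A,70,10,G),(A,32,42,R),(A,32,54,R)],150,60,210,180,3,"ov26.png",140)
c=arm.get_image("scene");cv2.imwrite("pics/sc26f.png",c["image"][:,:,::-1]);crop(c,185,150,80,100,7,"sc26.png")
ys=np.array([-.54,.8415,0])
for m in(95,100):print(m,((proj(c,np.array([618.8,-.9,58+m])-11*ys)-[185,150]+.5)*7-.5))
E
```

```text
[[ 5.39000e-01  8.06000e-01  2.43000e-01  6.80839e+02]
 [-8.42000e-01  5.16000e-01  1.56000e-01  3.88730e+01]
 [ 1.00000e-03 -2.89000e-01  9.57000e-01  3.04928e+02]
 [ 0.00000e+00  0.00000e+00  0.00000e+00  1.00000e+00]]
20.6333 [ 6.18705156e+02 -3.68915449e-01  1.31361983e+02] [ 9.59770091e-01  2.80786989e-01 -1.93214657e-04 -3.08182654e-05] [ 0.261  0.429 -0.107 -0.    -1.035  1.879]
[ 6.18705156e+02 -3.68915449e-01  1.31361983e+02] [ 1.32856381  1.21866379 -1.82845874] 18.99701993252369
95 [247.67413716 268.71539138]
100 [246.80463846 255.54766348]
```

View pics/ov26.png

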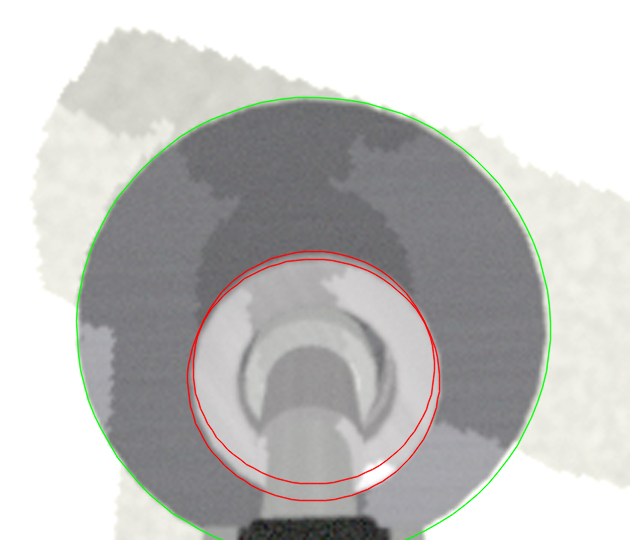

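View pics/sc26.png

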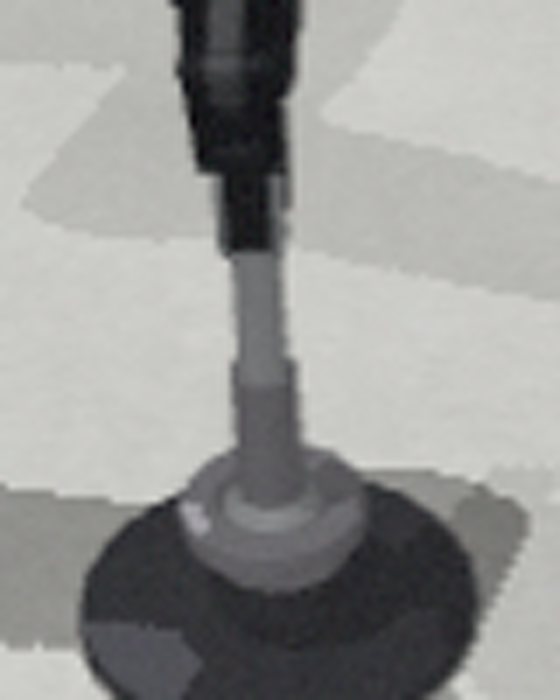

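View pics/sc26f.png

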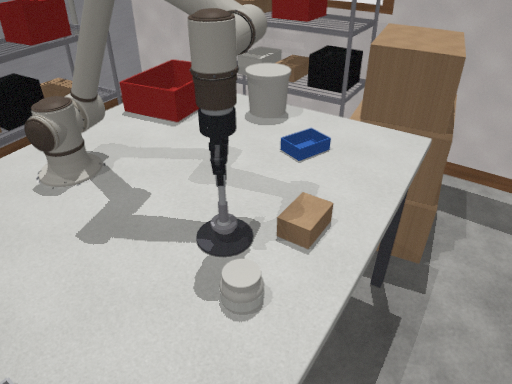

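>>> step_arm(
  series=[
    [0,0,0.004,0,0,0],
    [0,0,0.004,0,0,0],
    [0,0,0.004,0,0,0],
    [0,0,0.004,0,0,0],
  ],
)

```text
clock: 21.02
position: [618.7, -0.3, 133.1]
ee_rot: [0.96, 0.281, -0.0, -0.0]
contact_force: [0.5, 2.5, -2.2]
gripper_width: 19.0
```

Run:
```python
from h import *
from bench import arm
c=arm.get_image("scene");crop(c,185,150,80,100,6,"sc27.png")
s=arm.read_state();print(s["clock"],s["position"],s["contact_force"],s["gripper_width"])
```

```text
21.0667 [ 6.18722824e+02 -3.34290385e-01  1.33087336e+02] [ 0.18295591  2.36569917 -1.70030984] 19.213392612366004
```

View pics/sc27.png

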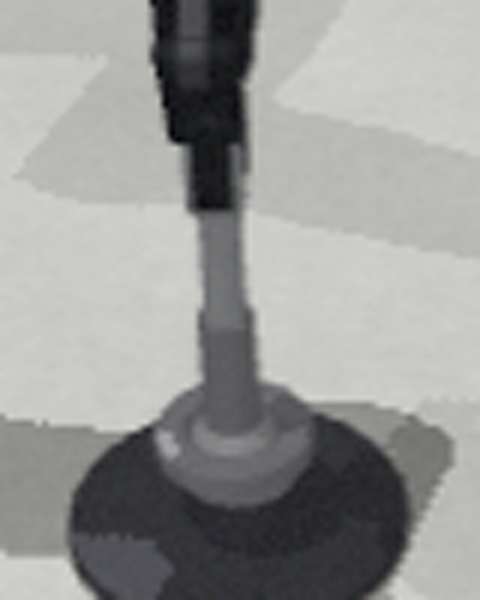

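The mast is up, with the head's underside at crop (215,212). Both rings are seated on the post and the foot is flat. Handing in.

```bash
python3 -c "
from bench import arm
print(arm.job_done())"
```

```text
the job is handed in; nothing more can be done
None
```

I put the narrow ring, then the wide ring, down on the post. I then squeezed the head across its button, pulled the mast past the first stop to the second, and handed the job in at about 21 s while holding it there. The hand-in gave no verdict.

**Last checks**
- **Rings:** each landed with a light push of about 8–9 N at the height expected for home. The outlines drawn over the wrist picture matched both as seated, to about 1 mm.
- **Button:** the gripper read 19 mm across the head, less than the 21 mm for a fully pressed button. The mast slid up without catching.
- **Mast:** arm travel puts it about 100 mm out, and the scene picture agrees to about 2 mm. The pull is only about 2 N, so it isn't against its end stop.
- **Foot and surroundings:** the foot is flat and where it stood before, and I saw nothing disturbed.

**What went wrong or disagreed**
- **First grasp missed:** the jaws closed above the narrow ring, because the real fingertips stood 20–27 mm behind the reported tool point. I corrected the depth from the pictures and the contact force.
- **Gripper width reads low:** it showed 43 and 60 mm on the 48 and 64 mm rings, so 19 mm on the head is probably a little low too.
- **Cameras disagree:** the scene camera was up to 10 mm off the other two, so I relied on the wrist camera for positions.

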